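Dose catalyst plugs through the carousel

TASK

Get the dosing station ready and dose the batch. First take the pipe coupling out of the steel tray and leave it in the grey parts bin, and slide the emptied tray along the bench until the station's drop hole is over the middle of it. Then put every steel plug upright into a wheel pocket of its own and, once all of them are loaded, turn the wheel by its cross bar until each has fallen through the hole into the tray; leave the tray under the hole, and leave the jar, the spanner and the gauge where they are.

Things in the scene. Friction and masses are not known exactly. Their poses are not given: they have to be found in the camera images.
- station: the fixed dosing station, origin on the bench under the wheel's axis. Grey deck 220 mm (its x) x 214 mm (its y, from -110 to +104), 10 mm thick, top 125 mm above the bench, on four 16 mm posts at x = +-101, y = -100 and +93 mm, between which the tray passes; the tray fits freely underneath. The drop hole is on its +y side.
- wheel (a joint): rotation (rad) of the white dosing wheel about its vertical axis, growing anticlockwise seen from above; turns many times either way (limits -12.5 and 12.5) with light friction (about 0.1 N m) and stays where it is left. The wheel is 190 mm across and lies over the deck, underside 126 mm and top 140 mm above the bench.
- wheel_grip (a point): centre of the cross bar on the wheel's axis, 188 mm above the bench. The copper bar is 72 mm long (along this point's x axis), 14 mm wide and 16 mm tall, and turns with the wheel; it stands on a 22 mm post. Pinch it from above across its width and turn the hand to turn the wheel.
- pocket0 (a point): middle of the mouth of wheel pocket 0 (turns with the wheel; height 140 mm). The pocket is a square opening right through the wheel, 36 mm wide, its centre 70 mm from the wheel's axis, 0 degrees anticlockwise from the cross bar's +x end. A plug standing in it rests on the deck and shows 19 mm above the wheel.
- pocket1 (a point): middle of the mouth of wheel pocket 1 (turns with the wheel; height 140 mm). The pocket is a square opening right through the wheel, 36 mm wide, its centre 70 mm from the wheel's axis, 60 degrees anticlockwise from the cross bar's +x end. A plug standing in it rests on the deck and shows 19 mm above the wheel.
- pocket2 (a point): middle of the mouth of wheel pocket 2 (turns with the wheel; height 140 mm). The pocket is a square opening right through the wheel, 36 mm wide, its centre 70 mm from the wheel's axis, 120 degrees anticlockwise from the cross bar's +x end. A plug standing in it rests on the deck and shows 19 mm above the wheel.
- pocket3 (a point): middle of the mouth of wheel pocket 3 (turns with the wheel; height 140 mm). The pocket is a square opening right through the wheel, 36 mm wide, its centre 70 mm from the wheel's axis, 180 degrees anticlockwise from the cross bar's +x end. A plug standing in it rests on the deck and shows 19 mm above the wheel.
- pocket4 (a point): middle of the mouth of wheel pocket 4 (turns with the wheel; height 140 mm). The pocket is a square opening right through the wheel, 36 mm wide, its centre 70 mm from the wheel's axis, 240 degrees anticlockwise from the cross bar's +x end. A plug standing in it rests on the deck and shows 19 mm above the wheel.
- pocket5 (a point): middle of the mouth of wheel pocket 5 (turns with the wheel; height 140 mm). The pocket is a square opening right through the wheel, 36 mm wide, its centre 70 mm from the wheel's axis, 300 degrees anticlockwise from the cross bar's +x end. A plug standing in it rests on the deck and shows 19 mm above the wheel.
- drop_hole (a point): middle of the 46 mm square drop hole through the deck, at the deck's top, 70 mm from the wheel's axis along this frame's +y. A fixed guard (38 mm wide, 25 mm inward to 33 mm outward of the middle, 172 to 178 mm above the bench) roofs it, so a pocket there cannot be loaded. A plug drops when its pocket is within about 0.05 rad of the hole; if it hangs, turn a little to and fro.
- tray_center (a point): middle of the inner floor (4 mm above the bench) of the loose steel tray: outside 120 mm (its x) x 170 mm (its y), walls 40 mm high and 4 mm thick, 0.3 to 0.65 kg. It starts on the +y side of the station, with its tab on the side away from the station.
- tray_tab (a point): middle of the tray's upright pull tab, 142 mm from the tray's middle along the tray's +y (on a low 40 mm wide, 7 mm high neck, 51 mm clear of the tray wall): a plate 60 mm wide (along the tray's x), 12 mm thick (along its y), from 1 to 46 mm above the bench; this point is 30 mm up. Free of the station when the tray is in place; push it, or pinch it from above to slide the tray.
- coupling_center (a point): centre (26 mm up) of the steel pipe coupling, which stands in the tray at the start: hexagonal foot 42 mm across corners and 18 mm high, above it a round neck 30 mm in diameter, 52 mm tall in all, z axis up its length, 0.2 kg
- bin_in (a point): middle of the inner floor (4 mm above the bench) of the fixed grey parts bin, 150 mm (its x) x 120 mm (its y) outside, walls 4 mm thick and 50 mm high
- plug0_center (a point): centre (17 mm up) of a steel catalyst plug: round, 24 mm in diameter, 34 mm tall, 90 g, z axis along its length; starts upright on the 4 mm thick rubber mat. None when this plug is absent; three to five are there.
- plug1_center (a point): centre (17 mm up) of a steel catalyst plug: round, 24 mm in diameter, 34 mm tall, 90 g, z axis along its length; starts upright on the 4 mm thick rubber mat. None when this plug is absent; three to five are there.
- plug2_center (a point): centre (17 mm up) of a steel catalyst plug: round, 24 mm in diameter, 34 mm tall, 90 g, z axis along its length; starts upright on the 4 mm thick rubber mat. None when this plug is absent; three to five are there.
- plug3_center (a point): centre (17 mm up) of a steel catalyst plug: round, 24 mm in diameter, 34 mm tall, 90 g, z axis along its length; starts upright on the 4 mm thick rubber mat. None when this plug is absent; three to five are there.
- plug4_center (a point): centre (17 mm up) of a steel catalyst plug: round, 24 mm in diameter, 34 mm tall, 90 g, z axis along its length; starts upright on the 4 mm thick rubber mat. None when this plug is absent; three to five are there.
- jar: closed amber jar, 50 mm wide, 75 mm tall, origin under its middle; leave alone
- spanner: spanner lying on the bench, origin under its middle; leave alone
- gauge: pressure gauge lying face up, 68 mm wide, 26 mm high, origin under its middle; leave alone
Not all that is in view belongs to the job. Leave any blue or purple look-alike of the part that bears plug1_center alone.

How it is judged:
On the way, in this order (a step that is already met when the one before it is completed fails the run):
1. the coupling lies in the parts bin (x of coupling_center in the frame of bin_in between -0.071 and 0.071 m and y of coupling_center in the frame of bin_in between -0.056 and 0.056 m and z of coupling_center in the frame of bin_in below 0.05 m and contact force between coupling and the fingers below 0.2 N), for 0.3 s.
2. the tray stands on the bench with the drop hole over its middle part (x of drop_hole in the frame of tray_center between -0.035 and 0.035 m and y of drop_hole in the frame of tray_center between -0.045 and 0.045 m and height (world z) of tray_center below 0.012 m), for 0.2 s.
3. every plug stands in a wheel pocket (height (world z) of plug0_center between 0.135 and 0.149 m and horizontal distance between plug0_center and wheel_grip between 0.055 and 0.085 m and height (world z) of plug1_center between 0.135 and 0.149 m and horizontal distance between plug1_center and wheel_grip between 0.055 and 0.085 m and height (world z) of plug2_center between 0.135 and 0.149 m and horizontal distance between plug2_center and wheel_grip between 0.055 and 0.085 m and height (world z) of plug3_center between 0.135 and 0.149 m and horizontal distance between plug3_center and wheel_grip between 0.055 and 0.085 m and height (world z) of plug4_center between 0.135 and 0.149 m and horizontal distance between plug4_center and wheel_grip between 0.055 and 0.085 m), for 0.2 s.
At the end, for the whole second after the job is handed in: every plug lies inside the tray at rest, the tray is on the bench with the drop hole within 35 mm (across) and 45 mm (along) of its middle, and the coupling is in the bin (all of step 2 and x of plug0_center in the frame of tray_center between -0.058 and 0.058 m and y of plug0_center in the frame of tray_center between -0.083 and 0.083 m and z of plug0_center in the frame of tray_center between -0.005 and 0.095 m and x of plug1_center in the frame of tray_center between -0.058 and 0.058 m and y of plug1_center in the frame of tray_center between -0.083 and 0.083 m and z of plug1_center in the frame of tray_center between -0.005 and 0.095 m and x of plug2_center in the frame of tray_center between -0.058 and 0.058 m and y of plug2_center in the frame of tray_center between -0.083 and 0.083 m and z of plug2_center in the frame of tray_center between -0.005 and 0.095 m and x of plug3_center in the frame of tray_center between -0.058 and 0.058 m and y of plug3_center in the frame of tray_center between -0.083 and 0.083 m and z of plug3_center in the frame of tray_center between -0.005 and 0.095 m and x of plug4_center in the frame of tray_center between -0.058 and 0.058 m and y of plug4_center in the frame of tray_center between -0.083 and 0.083 m and z of plug4_center in the frame of tray_center between -0.005 and 0.095 m and x of coupling_center in the frame of bin_in between -0.071 and 0.071 m and y of coupling_center in the frame of bin_in between -0.056 and 0.056 m and z of coupling_center in the frame of bin_in below 0.05 m and linear speed of tray below 0.02 m/s and linear speed of each of plug0, plug1, plug2, plug3, plug4 below 0.03 m/s); the robot touches nothing.
It fails at once if the jar is pushed away (more than 30 mm) (distance of jar from where it was at the start of the episode above 0.03 m).
It fails at once if the spanner is pushed away (more than 30 mm) (distance of spanner from where it was at the start of the episode above 0.03 m).
It fails at once if the gauge is pushed away (more than 30 mm) (distance of gauge from where it was at the start of the episode above 0.03 m).
Of plug0, plug1, plug2, plug3, plug4 only 3 to 5 are there at a start; the rules pass over those that are not, and their reading is None.
At some moment in a run one of tray, coupling may be knocked a few centimetres aside while the robot is not near it.
It also fails if it takes over 210 s, if anything falls off the work surface, if the arm or the gripper's body presses on something with over 40 N, if the wrist force passes 120 N, or if a joint passes its speed limit or range.

ROBOT

A 6-joint arm with a two-finger parallel gripper is mounted at the origin on the work surface. World frame = base frame: x ahead of the robot, y to its left, z up, the work surface at z = 0. Lengths are in m, angles in rad, forces in N, time in s.
With the tool pointing down it reaches from about 0.35 to 0.975 m from the base axis. Payload 4.9 kg.
Tool frame: the origin (TCP) lies on the centre line of the jaws, within the pads' length; the fingertips stand ctrl.tcp_to_tips ahead of it and the grasp point (between the pads) lies 3 mm ahead of it (ctrl.tcp_to_tips is the distance from the TCP to the fingertips, in m); z points along the fingers, y is the direction in which the jaws open and shut (so a half turn about z gives the same grasp; the last joint's range is limited). The gripper opens to 85 mm and grips with 20 to 120 N. Pads are 22 mm wide; open, the fingers measure 114 mm over their backs; the gripper's body (76 mm by 85 mm) begins 54 mm behind the grasp point. The pads swing forward as they close: fully open they stand 13 mm farther back than shut.
Start: joints at [1.199, 0.053, 1.613, -0, 1.476, -0.119], TCP at [0.156, 0.605, 0.217] pointing down, gripper open.
Joint ranges: [-3.01, 3.01], [-1.01, 2.22], [0.06, 2.58], [-1.02, 4.17], [0.09, 2.62], [-3.14, 3.14]. Speed limits (rad/s): [2.57, 2.57, 3.14, 3.14, 3.14, 3.14].

INTERFACE

Orientations are given as a rotation vector (axis times angle).
In Python, from station import ctrl, vision gives the robot as it stands.
- The arm moves only by the tool jog_arm, never from a script. Its argument "deltas" is a list of rows, each a list of 7 numbers: the turn, a rotation vector about the tool's x, y, z in rad, then the shift along the tool's x, y, z in cm, then the opening, from 0 (shut) to 1 (fully open). A call has 1 to 12 rows; each row shifts and turns the commanded pose from where the row before left it, along the tool's axes as they then stand; what a row does not reach is not made up. A row lasts 1/12 s, in which the tool goes at most 41.7 mm and 7.16 degrees, less where a joint would pass 70% of its speed; a pose out of reach is approached as far as the arm can. A call with a gripper value outside its range is refused whole. The fingers move at their own pace and stop on an object; "grip_force" is the grip in N (left out, the last holds). Time passes only in rows, so rows that do not move let the fingers close. It gives the time, the measured TCP pose, the force and the opening at its end, in the units of the state.
- ctrl.get_obs(): the state, without advancing time (a new reading comes with each control period).
- vision.get_image(name): name is "side" or "top"; returns (picture, depth): 420x560x3 uint8, red, green, blue; 420x560 float32, m along the optical axis (not along the pixel's ray), 0 where there is no reading.
- vision.calibration(name): a dict with "fx", "fy", "cx", "cy" (pixels), "dist" ([k1, k2, p1, p2, k3] as OpenCV has them; the pictures are not rectified), "rvec" (rotation vector, rad) and "tvec" (3), from world to camera coordinates, as OpenCV has them. Camera axes: x right, y down, z forward; pixel columns grow to the right and rows downward; lengths in m; the calibration is good to about 2 mm. A picture is of the moment at which its call begins. calibration takes no time and is no camera call.
- ctrl.finish_job(): hands the job in, once; it reports no verdict.
The state is a dict: "t": time; "q": joint angles; "dq": joint speeds; "effort": joint torques, N m; "tool_pos": TCP position; "tool_rot": TCP orientation; "contact_force": force on the tool from outside, world axes, zero at the start; "wrist_torque": the same for the moment, N m; "opening": finger opening in m.
Only numpy, scipy, OpenCV 4.12 (cv2) and the standard library are available. Lean on these libraries where they do the work, as an engineer would, in place of code of your own. Each camera call takes 0.05 s, during which the arm holds its last target. There are 200 camera calls.

## Working session

There is one attempt and no reset: what is moved stays moved. The work goes in short steps, Python scripts to look and compute and a tool call to move; the robot and the scene stay as the last step left them, time stands still between calls to the robot, and variables do not carry over. Pictures are saved under pics/ and viewed, about 12 in all and at most 16, crops included, and the job is handed in when it is done.

Besides the shell and the picture viewer there is one more tool, called after "Emit:" by a JSON object that holds its "name" and its "arguments", one argument or row to a line. jog_arm: Moves the arm, as the interface text tells. Its arguments: {"type":"object","properties":{"deltas":{"type":"array"},"grip_force":{"type":"number"}},"required":["deltas"]}

```bash
mkdir -p pics; ls; cat > h.py <<'E'
import numpy as np, cv2
from scipy.spatial.transform import Rotation as R
from station import ctrl, vision
def cam(n):
    c=vision.calibration(n); K=np.array([[c['fx'],0,c['cx']],[0,c['fy'],c['cy']],[0,0,1]])
    return K,np.array(c['dist'],float),R.from_rotvec(np.ravel(c['rvec'])).as_matrix(),np.ravel(c['tvec'])
def ray(n,uv,z):
    K,d,Rm,t=cam(n); p=cv2.undistortPoints(np.array(uv,float).reshape(-1,1,2),K,d).reshape(-1,2)
    v=np.c_[p,np.ones(len(p))]@Rm; o=-Rm.T@t
    return o+v*((z-o[2])/v[:,2])[:,None]
def cloud(n,dep):
    K,d,Rm,t=cam(n); h,w=dep.shape; g=np.stack(np.meshgrid(np.arange(w),np.arange(h)),-1).reshape(-1,1,2).astype(float)
    p=cv2.undistortPoints(g,K,d).reshape(-1,2); P=np.c_[p,np.ones(len(p))]*dep.reshape(-1,1)
    return ((P-t)@Rm).reshape(h,w,3)
def proj(n,P):
    K,d,Rm,t=cam(n); return cv2.projectPoints(np.array(P,float).reshape(-1,1,3),cv2.Rodrigues(Rm)[0],t,K,d)[0].reshape(-1,2)
def save(n,im): cv2.imwrite('pics/'+n,im[...,::-1])
E
python3 - <<'E'
from h import *
o=ctrl.get_obs(); print(o, ctrl.tcp_to_tips)
for n in('side','top'):
    im,d=vision.get_image(n); save(n+'0.png',im); np.savez('pics/'+n+'0.npz',im=im,d=d); K,_,Rm,t=cam(n); print(n,K[0,0],-Rm.T@t, Rm[2])
E
```

```text
pics
{'t': 0.0, 'q': array([ 1.19899696e+00,  5.33802973e-02,  1.61429512e+00,  1.03024965e-06,
        1.47599777e+00, -1.19042593e-01]), 'dq': array([-0.00042035,  0.00030272,  0.00099073, -0.00045685, -0.0008092 ,
       -0.00196438]), 'effort': array([-6.19129441e-04, -3.93701613e+01, -3.70162153e+01, -2.19656081e-04,
        7.19216492e-03,  1.73900003e-05]), 'tool_pos': array([0.15608238, 0.60452229, 0.21544785]), 'tool_rot': array([-0.39590951, -3.116034  ,  0.00316926]), 'contact_force': array([ 0.07104819, -0.27967343,  0.50007557]), 'wrist_torque': array([-0.03687528,  0.01709504,  0.06071756]), 'opening': 0.0852977430348573} 0.022
side 382.76449975491346 [0.1253048  0.4488755  0.81535661] [ 0.44991423 -0.4941269  -0.74391921]
top 452.1259793138176 [ 0.43703527 -0.0248093   1.14594369] [ 0.0880282   0.00486695 -0.99610609]
```

View pics/top0.png

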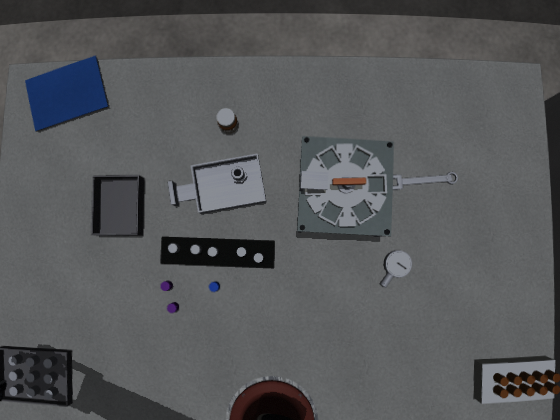

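View pics/side0.png

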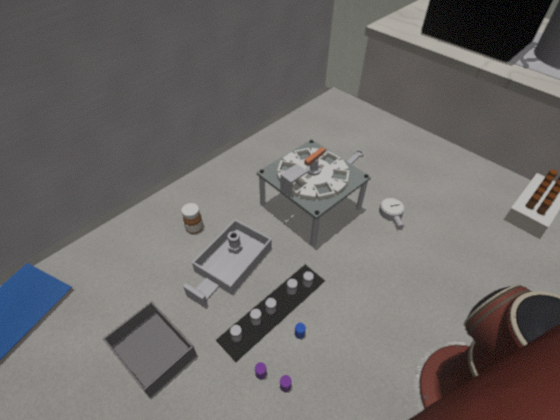

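The top view shows the grey bin at (118,206), the tray at (228,184) with its tab at (174,192), and the coupling at (238,174). Five steel plugs stand on the mat at y≈250, and the wheel is at (348,183) with its guard on the left. The purple and blue look-alikes sit below the mat.

```bash
python3 - <<'E'
from h import *
z=np.load('pics/top0.npz'); im,d=z['im'],z['d']; P=cloud('top',d); hsv=cv2.cvtColor(im,cv2.COLOR_RGB2HSV)
def blobs(m,zz,lo,hi,name):
    n,l,s,c=cv2.connectedComponentsWithStats(m.astype(np.uint8))
    for i in range(1,n):
        if lo<s[i,4]<hi:
            q=P[l==i]; r=cv2.minAreaRect(np.argwhere(l==i)[:,::-1].astype(np.float32)); print(name,c[i].round(1),s[i,4],'ray',ray('top',c[i],zz)[0].round(4),'zmed',np.median(q[:,2]).round(4))
def box(u0,v0,u1,v1):
    m=np.zeros(d.shape,bool); m[v0:v1,u0:u1]=1; return m
Z=P[...,2]; V=hsv[...,2]
print('bench z',np.median(Z[300:330,300:350]), 'deck',np.median(Z[225:233,310:380]))
blobs(box(160,236,276,270)&(V>110),.038,20,300,'plug')
blobs(box(150,275,230,320)&(hsv[...,1]>120),.03,20,300,'look')
blobs(box(295,130,400,240)&(hsv[...,1]>120)&(hsv[...,0]<25),.196,30,2000,'bar')
def rect(m,name):
    q=P[m][:,:2].astype(np.float32); 
    cs,_=cv2.findContours(m.astype(np.uint8),0,2); c=max(cs,key=cv2.contourArea).reshape(-1,2)
    return c
# rim rects by height
for nm,b,zl,zh,zt in(('bin',box(85,165,155,245),.03,.06,.05),('tray',box(186,145,275,220),.028,.046,.040),('tab',box(160,170,186,215),.02,.05,.046),('deck',box(285,125,405,245),.105,.135,.125)):
    m=b&(Z>zl)&(Z<zh); c=rect(m,nm); w=ray('top',c,zt)[:,:2].astype(np.float32); r=cv2.minAreaRect(w); print(nm,m.sum(),np.round(r[0],4),np.round(r[1],4),round(r[2],2))
m=box(225,160,250,190)&(Z>.046)&(Z<.07); print('coup',m.sum(),P[m].mean(0), ray('top',np.argwhere(m)[:,::-1].mean(0),.056 ))
m=box(295,130,400,240)&(hsv[...,1]>120)&(hsv[...,0]<25)&(Z>.17); c=rect(m,'b');w=ray('top',c,.196)[:,:2].astype(np.float32);print('bar',cv2.minAreaRect(w))
m=box(295,150,345,210)&(Z>.165)&(Z<.185);c=rect(m,'b');w=ray('top',c,.178)[:,:2].astype(np.float32);print('guard',cv2.minAreaRect(w))
for nm,uv,zz in(('gauge',(398,264),.026),('jar',(226,116),.075),('spanner',(452,178),.01)): print(nm,ray('top',[uv],zz)[0])
s=cv2.resize(im[125:260,150:405],None,fx=3,fy=3,interpolation=cv2.INTER_CUBIC); save('crop0.png',np.clip(s*1.5,0,255).astype(np.uint8))
E
```

```text
bench z -0.0011121436874012504 deck 0.1243487677912409
plug [172.3 247.9] 62 ray [0.4375 0.2445 0.038 ] zmed 0.0369
plug [194.5 249. ] 60 ray [0.435  0.1891 0.038 ] zmed 0.0374
plug [211.8 251.3] 64 ray [0.4297 0.1461 0.038 ] zmed 0.0372
plug [240.9 251.4] 67 ray [0.4297 0.0746 0.038 ] zmed 0.0372
plug [258.  257.3] 66 ray [0.4156 0.0327 0.038 ] zmed 0.0368
look [166.  285.6] 85 ray [0.344  0.2609 0.03  ] zmed 0.0317
look [213.8 286.3] 86 ray [0.3438 0.1415 0.03  ] zmed 0.0322
look [172.5 307.2] 89 ray [0.2911 0.2439 0.03  ] zmed 0.0316
bar [349.  181.1] 211 ray [ 0.5798 -0.1682  0.196 ] zmed 0.1947
bin 644 [0.5421 0.386 ] [0.1502 0.1272] 1.39
tray 501 [0.5994 0.1094] [0.122  0.1711] 10.14
tab 166 [0.5739 0.2451] [0.0629 0.0169] 10.26
deck 4862 [ 0.5814 -0.1718] [0.2143 0.2212] 86.85
coup 128 [0.622304   0.08388666 0.05485787] [[0.62210611 0.08377    0.056     ]]
bar ((0.5800846815109253, -0.16817177832126617), (0.012908892706036568, 0.06864502280950546), 0.2178325057029724)
guard ((0.5848507881164551, -0.0947992354631424), (0.05642510950565338, 0.03923335671424866), 89.46077728271484)
gauge [ 0.39815718 -0.31423485  0.026     ]
jar [0.75850094 0.11117922 0.075     ]
spanner [ 0.6173821  -0.46550879  0.01      ]
```

View pics/crop0.png

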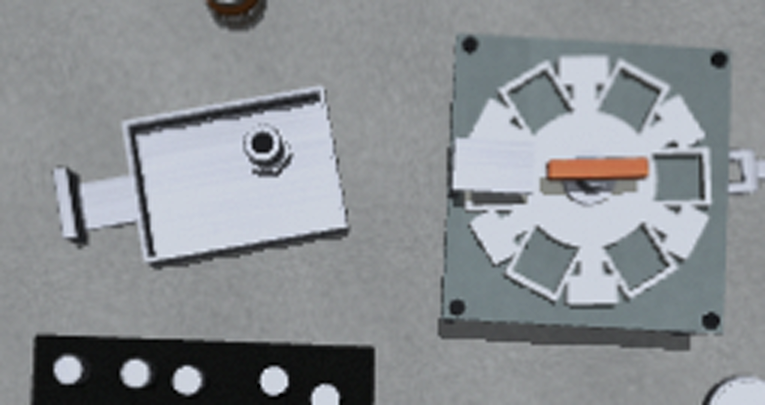

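Emit:
{"name": "jog_arm", "arguments": {
  "deltas": [
    [0,0,-0.0842,0,0,0,0.6],
    [0,0,-0.0842,0,0,0,0.6],
    [0,0,-0.0842,0,0,0,0.6],
    [0,0,0,-2.33,-2.605,0,0.6],
    [0,0,0,-2.33,-2.605,0,0.6],
    [0,0,0,-2.33,-2.605,0,0.6],
    [0,0,0,-2.33,-2.605,0,0.6],
    [0,0,0,-2.33,-2.605,0,0.6],
    [0,0,0,-2.33,-2.605,0,0.6],
    [0,0,0,-2.33,-2.605,0,0.6],
    [0,0,0,-2.33,-2.605,0,0.6],
    [0,0,0,-2.33,-2.605,0,0.6]
  ],
  "grip_force": 50
}}

```text
t: 1.1
tool_pos: [0.3665, 0.369, 0.2162]
tool_rot: [-0.0, -3.141, 0.001]
contact_force: [0.8, 0.2, -0.0]
opening: 0.0514
```

Emit:
{"name": "jog_arm", "arguments": {
  "deltas": [
    [0,0,0,-2.33,-2.605,0,0.6],
    [0,0,0,-2.33,-2.605,0,0.6],
    [0,0,0,-2.33,-2.605,0,0.6],
    [0,0,0,-2.33,-2.605,0,0.6],
    [0,0,0,-2.33,-2.605,0,0.6],
    [0,0,0,-2.33,-2.605,0,0.6],
    [0,0,0,-2.33,-2.605,0,0.6],
    [0,0,0,-2.33,-2.605,0,0.6],
    [0,0,0,-2.33,-2.605,0,0.6],
    [0,0,0,-2.33,-2.605,0,0.6],
    [0,0,0,-2.33,-2.605,0,0.6],
    [0,0,0,0,0,0,0.6]
  ]
}}

```text
t: 2.1
tool_pos: [0.6247, 0.0793, 0.2157]
tool_rot: [0.008, 3.142, -0.003]
contact_force: [-0.6, -0.3, -0.1]
opening: 0.0513
```

Emit:
{"name": "jog_arm", "arguments": {
  "deltas": [
    [0,0,0,0,0,3,0.6],
    [0,0,0,0,0,3,0.6],
    [0,0,0,0,0,3,0.6],
    [0,0,0,0,0,0,0.6],
    [0,0,0,0,0,0,0.6]
  ]
}}

```text
t: 2.52
tool_pos: [0.6201, 0.0842, 0.1242]
tool_rot: [-0.0, -3.136, 0.0]
contact_force: [-0.6, -0.0, 0.4]
opening: 0.051
```

```bash
cat > look.py <<'E'
from h import *
import sys
n,name,u0,v0,u1,v1,f=sys.argv[1],sys.argv[2],*map(int,sys.argv[3:])
im,d=vision.get_image(n); np.savez('pics/%s.npz'%name,im=im,d=d)
s=cv2.resize(im[v0:v1,u0:u1],None,fx=f,fy=f,interpolation=cv2.INTER_CUBIC); save(name+'.png',np.clip(s*1.4,0,255).astype(np.uint8))
o=ctrl.get_obs(); print(o['t'],o['tool_pos'],o['tool_rot'],o['opening'],o['contact_force'])
E
python3 look.py side s1 160 180 300 320 4
```

```text
2.5667 [0.62203999 0.08428913 0.12702212] [ 3.66276925e-05 -3.14105062e+00 -6.71839633e-05] 0.05165798430377398 [0.61547973 0.44334928 1.28931202]
```

View pics/s1.png

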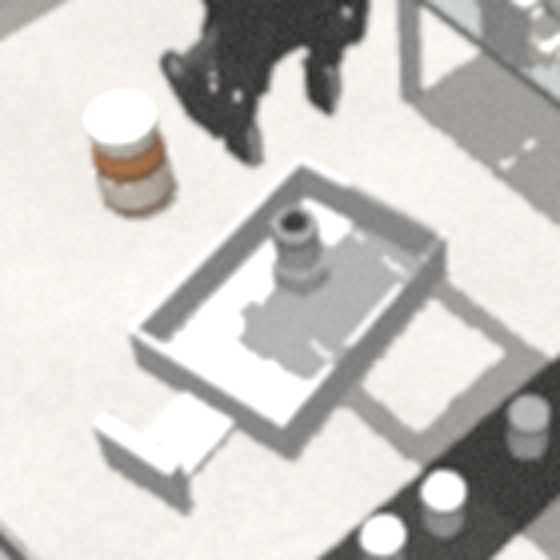

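The side crop shows the coupling standing in the tray at about (297,240) of the crop, with the open fingers above it. I'll go down and grip the neck.

Emit:
{"name": "jog_arm", "arguments": {
  "deltas": [
    [0,0,0,0,0,2.5,0.6],
    [0,0,0,0,0,2.5,0.6],
    [0,0,0,0,0,1.5,0.6],
    [0,0,0,0,0,1.0,0.6],
    [0,0,0,0,0,0,0.6],
    [0,0,0,0,0,0,0],
    [0,0,0,0,0,0,0],
    [0,0,0,0,0,0,0],
    [0,0,0,0,0,0,0],
    [0,0,0,0,0,0,0],
    [0,0,0,0,0,0,0]
  ]
}}

```text
t: 3.48
tool_pos: [0.6225, 0.084, 0.0523]
tool_rot: [0.0, 3.141, 0.0]
contact_force: [0.1, -0.2, 0.3]
opening: -0.0001
```

Emit:
{"name": "jog_arm", "arguments": {
  "deltas": [
    [0,0,0,0,0,-1,0],
    [0,0,0,0,0,-2,0],
    [0,0,0,0,0,-3,0],
    [0,0,0,0,0,-3,0],
    [0,0,0,0,0,0,0]
  ]
}}

```text
t: 3.9
tool_pos: [0.6266, 0.0842, 0.1506]
tool_rot: [0.0, 3.129, 0.0]
contact_force: [1.4, 0.2, 1.1]
opening: 0.0001
```

```bash
python3 look.py side s2 160 180 300 320 4
```

```text
3.95 [0.625419   0.08410725 0.14780464] [2.62181806e-04 3.13193659e+00 2.13225763e-04] 0.00031973998461159975 [0.40430844 1.01793975 0.60089713]
```

View pics/s2.png

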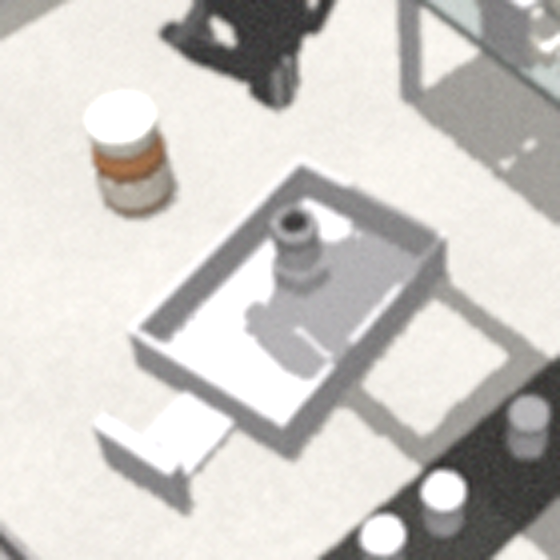

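The coupling is still at crop (295,222) and untouched, so I missed it. I'll cross-check the position between the two views.

```bash
python3 - <<'E'
from h import *
z=np.load('pics/s2.npz'); P=cloud('side',z['d'])
print('side top-of-coupling', ray('side',[[233.4,235.3]],.056), P[233:239,231:237].reshape(-1,3).round(3)[::5])
print('tips proj', (proj('side',[[.6254,.0841,.126]])-[160,180])*4)
print('proj coupling top est', (proj('side',[[.6221,.0838,.056]])-[160,180])*4, proj('top',[[.6221,.0838,.056]]))
for p in([.4375,.2445,.038],[.4156,.0327,.038]): print(proj('side',[p]))
S=P[...,2]; hs=cv2.cvtColor(z['im'],cv2.COLOR_RGB2HSV)
m=(S>.046)&(S<.07)&(np.indices(S.shape)[0]<250)&(np.indices(S.shape)[0]>225)&(abs(np.indices(S.shape)[1]-234)<12); print(m.sum(),P[m].mean(0),P[m].min(0),P[m].max(0))
E
```

```text
side top-of-coupling [[0.62096668 0.08250871 0.056     ]] [[0.628 0.084 0.06 ]
 [0.62  0.074 0.058]
 [0.62  0.077 0.057]
 [0.621 0.08  0.055]
 [0.621 0.084 0.055]
 [0.619 0.089 0.057]
 [0.618 0.093 0.057]
 [0.609 0.084 0.057]]
tips proj [[277.81132242 145.56981273]]
proj coupling top est [[290.87253184 221.36654627]] [[237.19085198 172.3696703 ]]
[[234.78761428 329.55487737]]
[[307.15176172 275.18609587]]
113 [0.61852527 0.08453132 0.055551  ] [0.60543719 0.06834079 0.04688454] [0.63520308 0.09797037 0.06048526]
```

```bash
python3 - <<'E'
from h import *
print(ctrl.get_obs()['tool_pos'],ctrl.get_obs()['tool_rot'],ctrl.get_obs()['q'])
for n in('s1','s2'):
    z=np.load('pics/%s.npz'%n); P=cloud('side',z['d']); v,u=np.indices(z['d'].shape)
    m=(z['im'].max(2)<70)&(u>195)&(u<256)&(v>180)&(v<225)&(z['d']>.1)&(P[...,2]>.06)&(P[...,2]<.4)
    q=P[m]; i=np.argsort(q[:,2])[:12]; print(n,m.sum(),q[i].round(3), np.argwhere(m)[i][:3])
E
```

```text
[0.625419   0.08410725 0.14780464] [2.62181806e-04 3.13193659e+00 2.13225763e-04] [ 1.58330292e-02  1.10370331e-01  1.66899952e+00 -1.79681926e-05
  1.35256582e+00 -1.55479207e+00]
s1 897 [[0.623 0.057 0.146]
 [0.617 0.056 0.148]
 [0.62  0.056 0.149]
 [0.623 0.056 0.15 ]
 [0.611 0.058 0.15 ]
 [0.612 0.056 0.151]
 [0.616 0.056 0.151]
 [0.62  0.056 0.152]
 [0.608 0.057 0.152]
 [0.626 0.057 0.152]
 [0.609 0.056 0.154]
 [0.613 0.118 0.154]] [[205 238]
 [206 240]
 [205 239]]
s2 469 [[0.619 0.092 0.177]
 [0.627 0.094 0.179]
 [0.619 0.092 0.18 ]
 [0.621 0.095 0.181]
 [0.617 0.096 0.181]
 [0.619 0.094 0.182]
 [0.628 0.095 0.182]
 [0.621 0.095 0.184]
 [0.613 0.084 0.184]
 [0.615 0.082 0.185]
 [0.617 0.092 0.185]
 [0.618 0.094 0.185]] [[205 227]
 [203 224]
 [204 227]]
```

```bash
python3 - <<'E'
from h import *
for y in(.055,.113):
  for zz in(.105,.13,.15): print(y,zz,(proj('side',[[.622,y,zz]])-[160,180])*4)
for zz in(.126,.15,.18): print(zz,(proj('side',[[.6254,.0841,zz]])-[160,180])*4)
# check of calibration: deck corners, jar
for n in('s1','s2'):
    z=np.load('pics/%s.npz'%n); P=cloud('side',z['d']); 
    for c in([330,105],[248,158],[277,98],[270,60]): 
        u,v=c[0]//4+160,c[1]//4+180; print(n,c,P[v,u].round(3),z['im'][v,u])
im,d=vision.get_image('top'); np.savez('pics/t2.npz',im=im,d=d); P=cloud('top',d); v,u=np.indices(d.shape)
m=(abs(P[...,0]-.622)<.06)&(abs(P[...,1]-.084)<.08)&(P[...,2]>.07); print('top: min z of tool pts',np.sort(P[m][:,2])[:5], ctrl.get_obs()['tool_pos'])
E
```

```text
0.055 0.105 [[319.79343013 145.74222464]]
0.055 0.13 [[317.19247514 118.40385585]]
0.055 0.15 [[315.03604927  95.73157681]]
0.113 0.105 [[248.16612532 197.57679235]]
0.113 0.13 [[243.99982234 170.44210287]]
0.113 0.15 [[240.54148869 147.91254125]]
0.126 [[277.81132242 145.56981273]]
0.15 [[274.40534371 118.51456115]]
0.18 [[269.95462672  83.14875065]]
s1 [330, 105] [0.609 0.056 0.154] [66 67 66]
s1 [248, 158] [0.613 0.115 0.151] [70 68 69]
s1 [277, 98] [ 0.753 -0.013  0.002] [176 172 168]
s1 [270, 60] [0.602 0.1   0.227] [45 45 44]
s2 [330, 105] [ 0.72  -0.034  0.001] [175 171 167]
s2 [248, 158] [0.723 0.039 0.002] [175 171 167]
s2 [277, 98] [0.615 0.088 0.18 ] [94 92 91]
s2 [270, 60] [0.613 0.092 0.213] [48 46 45]
top: min z of tool pts [0.16893367 0.2217931  0.22242794 0.23303117 0.23383299] [0.62377624 0.08407308 0.14488782]
```

By side-view rays the fingertips are about 12 mm above the TCP reading, not 22 mm below it. That explains the miss, since they passed over the coupling's top. I'll go lower, watch the force, and measure the true offset.

Emit:
{"name": "jog_arm", "arguments": {
  "deltas": [
    [0,0,0,0,0,0,0.6],
    [0,0,0,0,0,0,0.6],
    [0,0,0,0,0,3,0.6],
    [0,0,0,0,0,3,0.6],
    [0,0,0,0,0,2,0.6],
    [0,0,0,0,0,1,0.6],
    [0,0,0,0,0,1,0.6],
    [0,0,0,0,0,1,0.6],
    [0,0,0,0,0,0,0.6],
    [0,0,0,0,0,0,0.6]
  ]
}}

```text
t: 4.83
tool_pos: [0.6225, 0.084, 0.0319]
tool_rot: [0.0, 3.141, -0.0]
contact_force: [1.0, -0.4, 0.3]
opening: 0.0514
```

```bash
python3 look.py side s3 160 180 300 320 4
```

```text
4.8833 [0.6230247  0.08404709 0.03270365] [3.06387012e-04 3.13999504e+00 2.19342934e-05] 0.051314542856138 [0.90715913 0.22486262 0.36663255]
```

View pics/s3.png

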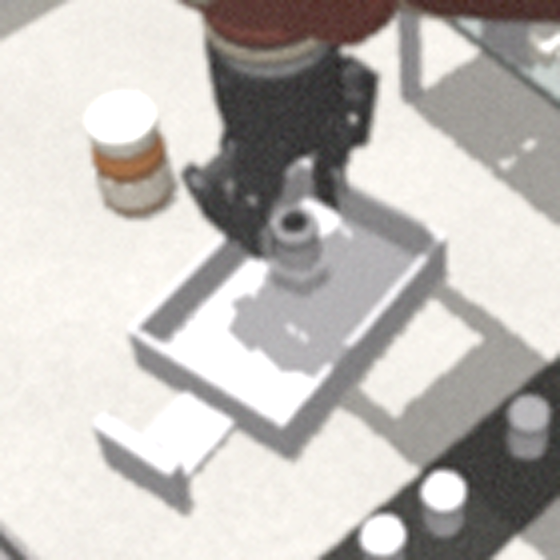

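The coupling at (295,222) isn't hidden by the fingers, whose left tip is near (252,255). So the fingers are either higher than the reading or farther away. Depth at the tip should settle which.

```bash
python3 - <<'E'
from h import *
z=np.load('pics/s3.npz'); P=cloud('side',z['d']); im=z['im']
for v in range(232,246,2):
    print(v,[(u,P[v,u].round(3).tolist(),int(im[v,u].max())) for u in range(216,228,3)])
for u,v in((244,231),(246,229),(234,222),(235,225),(237,222)): print(u,v,P[v,u].round(3),im[v,u])
for e in([.623,.113,.012],[.623,.113,.045],[.623,.055,.012],[.623,.055,.045]): print(e,(proj('side',[e])-[160,180])*4)
E
```

```text
232 [(216, [0.61, 0.139, 0.128], 49), (219, [0.62, 0.124, 0.107], 49), (222, [0.617, 0.118, 0.104], 46), (225, [0.609, 0.115, 0.107], 42)]
234 [(216, [0.61, 0.14, 0.121], 46), (219, [0.61, 0.132, 0.115], 51), (222, [0.614, 0.121, 0.101], 47), (225, [0.611, 0.114, 0.098], 41)]
236 [(216, [0.608, 0.141, 0.117], 47), (219, [0.609, 0.133, 0.109], 47), (222, [0.615, 0.121, 0.092], 46), (225, [0.608, 0.117, 0.095], 55)]
238 [(216, [0.61, 0.141, 0.107], 84), (219, [0.607, 0.135, 0.104], 48), (222, [0.616, 0.121, 0.084], 45), (225, [0.614, 0.114, 0.079], 79)]
240 [(216, [0.655, 0.114, 0.035], 114), (219, [0.655, 0.105, 0.026], 72), (222, [0.616, 0.122, 0.078], 51), (225, [0.616, 0.113, 0.07], 76)]
242 [(216, [0.655, 0.115, 0.028], 93), (219, [0.655, 0.106, 0.019], 91), (222, [0.621, 0.119, 0.062], 55), (225, [0.615, 0.115, 0.064], 75)]
244 [(216, [0.655, 0.116, 0.02], 91), (219, [0.657, 0.106, 0.01], 93), (222, [0.653, 0.099, 0.006], 130), (225, [0.615, 0.116, 0.056], 109)]
244 231 [0.611 0.055 0.058] [70 70 70]
246 229 [0.632 0.031 0.027] [91 91 91]
234 222 [0.667 0.041 0.036] [107 105 106]
235 225 [0.666 0.04  0.023] [92 91 90]
237 222 [0.658 0.038 0.04 ] [106 104 107]
[0.623, 0.113, 0.012] [[261.27027293 288.65830694]]
[0.623, 0.113, 0.045] [[256.46446966 257.5350956 ]]
[0.623, 0.055, 0.012] [[327.61388233 237.8203747 ]]
[0.623, 0.055, 0.045] [[324.59173148 206.33258157]]
```

Emit:
{"name": "jog_arm", "arguments": {
  "deltas": [
    [0,0,0,0,0,1,0.6],
    [0,0,0,0,0,0.7,0.6],
    [0,0,0,0,0,0,0.6],
    [0,0,0,0,0,0,0],
    [0,0,0,0,0,0,0],
    [0,0,0,0,0,0,0],
    [0,0,0,0,0,0,0],
    [0,0,0,0,0,0,0]
  ]
}}

```text
t: 5.55
tool_pos: [0.6223, 0.084, 0.0148]
tool_rot: [0.0, 3.141, -0.0]
contact_force: [-0.0, -0.0, -0.2]
opening: 0.0283
```

Emit:
{"name": "jog_arm", "arguments": {
  "deltas": [
    [0,0,0,0,0,-1,0],
    [0,0,0,0,0,-3,0],
    [0,0,0,0,0,-3,0],
    [0,0,0,0,0,-3,0],
    [0,0,0,0.8,3.02,0,0],
    [0,0,0,0.8,3.02,0,0],
    [0,0,0,0.8,3.02,0,0],
    [0,0,0,0.8,3.02,0,0],
    [0,0,0,0.8,3.02,0,0],
    [0,0,0,0.8,3.02,0,0],
    [0,0,0,0.8,3.02,0,0]
  ]
}}

```text
t: 6.47
tool_pos: [0.5656, 0.2968, 0.1154]
tool_rot: [0.0, 3.141, 0.0]
contact_force: [0.3, 0.8, -1.4]
opening: 0.0284
```

Emit:
{"name": "jog_arm", "arguments": {
  "deltas": [
    [0,0,0,0.8,3.02,0,0],
    [0,0,0,0.8,3.02,0,0],
    [0,0,0,0.8,3.02,0,0],
    [0,0,0,0,0,0,0],
    [0,0,0,0,0,0,0],
    [0,0,0,0,0,3,0],
    [0,0,0,0,0,3,0],
    [0,0,0,0,0,2,0],
    [0,0,0,0,0,1,0],
    [0,0,0,0,0,0.4,0],
    [0,0,0,0,0,0,0]
  ]
}}

```text
t: 7.38
tool_pos: [0.5423, 0.3851, 0.0202]
tool_rot: [-0.002, -3.141, 0.001]
contact_force: [0.4, 0.4, -2.1]
opening: 0.0284
```

```bash
python3 look.py side s4 90 260 260 400 4
```

```text
7.4333 [0.54311277 0.38577611 0.02166648] [1.54970873e-03 3.14059924e+00 6.96072015e-04] 0.02866912053339082 [ 0.1814011   0.69546751 -0.83424478]
```

View pics/s4.png

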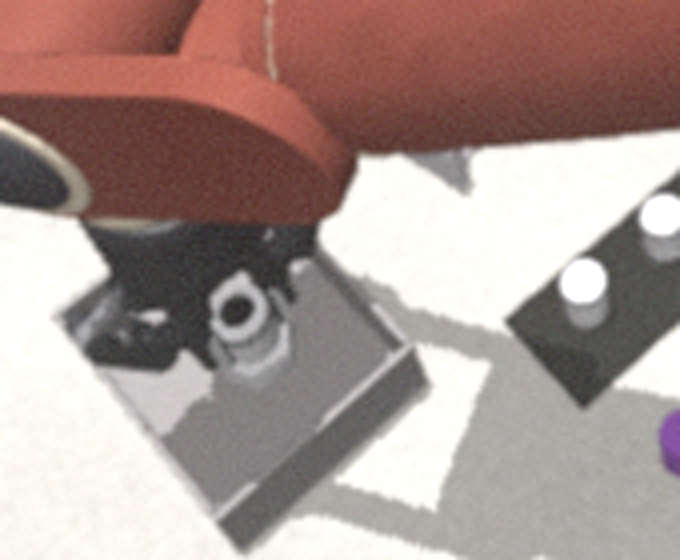

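The coupling hangs just above the bin floor at about (245,340), well inside the walls. I'll release it.

Emit:
{"name": "jog_arm", "arguments": {
  "deltas": [
    [0,0,0,0,0,0.4,0],
    [0,0,0,0,0,0,0],
    [0,0,0,0,0,0,0.55],
    [0,0,0,0,0,0,0.55],
    [0,0,0,0,0,0,0.55],
    [0,0,0,0,0,0,0.55],
    [0,0,0,0,0,-2,0.55],
    [0,0,0,0,0,-4,0.55],
    [0,0,0,0,0,-4,0.5],
    [0,0,0,0,0,0,0.5],
    [0,0,0,0,0,0,0.5]
  ]
}}

```text
t: 8.35
tool_pos: [0.5449, 0.3876, 0.1219]
tool_rot: [0.0, 3.134, 0.007]
contact_force: [-1.0, -0.3, -0.4]
opening: 0.0427
```

```bash
cat > meas.py <<'E'
from h import *
im,d=vision.get_image('top'); P=cloud('top',d); Z=P[...,2]
def box(u0,v0,u1,v1):
    m=np.zeros(d.shape,bool); m[v0:v1,u0:u1]=1; return m
for nm,b,zl,zh,zt in(('tray',box(186,130,300,230),.028,.046,.040),('tab',box(150,160,186,225),.02,.05,.046)):
    m=(b&(Z>zl)&(Z<zh)).astype(np.uint8); cs,_=cv2.findContours(m,0,2); c=max(cs,key=cv2.contourArea).reshape(-1,2)
    r=cv2.minAreaRect(ray('top',c,zt)[:,:2].astype(np.float32)); print(nm,m.sum(),np.round(r[0],4),np.round(r[1],4),round(r[2],2))
m=(abs(P[...,0]-.542)<.07)&(abs(P[...,1]-.386)<.055)&(Z>.045)&(Z<.065); print('coupling top in bin',m.sum(),P[m].mean(0))
save('t4.png',np.clip(im[130:260,80:280]*1.4,0,255).astype(np.uint8))
E
python3 meas.py; python3 look.py side s5 90 150 310 400 3
```

```text
tray 512 [0.5994 0.1093] [0.1222 0.171 ] 10.25
tab 169 [0.5738 0.2448] [0.0633 0.0175] 10.26
coupling top in bin 183 [0.54274075 0.36022159 0.05167751]
8.45 [0.54206491 0.3859862  0.11659579] [-1.79186590e-04 -3.14148830e+00  8.65859011e-05] 0.04293859725384007 [-0.57652484 -0.71995991  1.02622467]
```

View pics/s5.png

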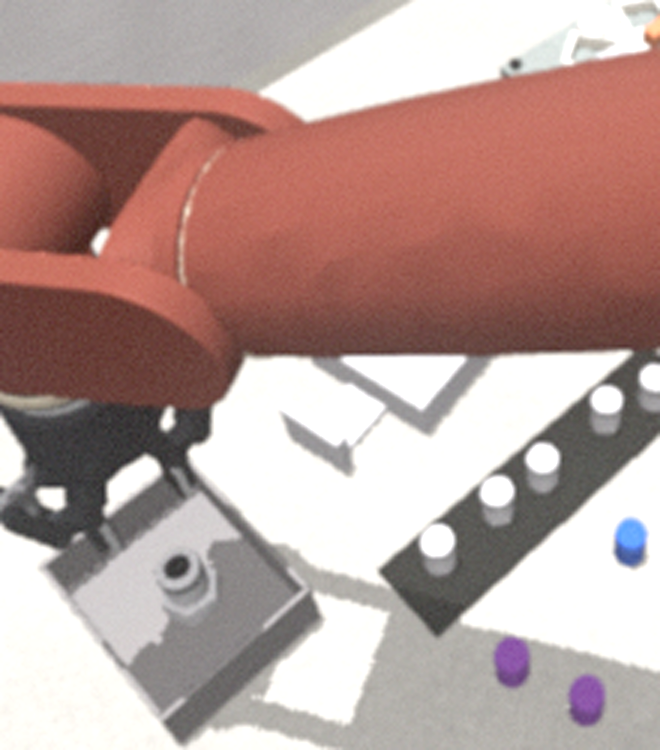

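The coupling stands free in the bin at crop (185,580), so step 1 is met. The tray hasn't moved. Next is the tab.

Emit:
{"name": "jog_arm", "arguments": {
  "deltas": [
    [0,0,0,-0.795,-3.525,0,0.5],
    [0,0,0,-0.795,-3.525,0,0.5],
    [0,0,0,-0.795,-3.525,0,0.5],
    [0,0,0,-0.795,-3.525,0,0.5],
    [0,0,-0.089,0,0,0,0.5],
    [0,0,-0.089,0,0,0,0.5],
    [0,0,0,0,0,3,0.5],
    [0,0,0,0,0,3,0.5],
    [0,0,0,0,0,2,0.5],
    [0,0,0,0,0,1.5,0.5],
    [0,0,0,0,0,1,0.5],
    [0,0,0,0,0,0.5,0.5]
  ]
}}

```text
t: 9.45
tool_pos: [0.5715, 0.2443, 0.003]
tool_rot: [0.278, -3.123, 0.002]
contact_force: [-0.3, 0.1, -0.1]
opening: 0.0429
```

Emit:
{"name": "jog_arm", "arguments": {
  "deltas": [
    [0,0,0,0,0,0,0.5],
    [0,0,0,0,0,0,0],
    [0,0,0,0,0,0,0],
    [0,0,0,0,0,0,0],
    [0,0,0,0,0,0,0],
    [0,0,0,0,0,0,0],
    [0,0,0,0,0,0,0]
  ],
  "grip_force": 60
}}

```text
t: 10.03
tool_pos: [0.5751, 0.2457, 0.0084]
tool_rot: [-0.279, 3.127, 0.002]
contact_force: [-0.5, 1.9, 5.8]
opening: 0.0109
```

Emit:
{"name": "jog_arm", "arguments": {
  "deltas": [
    [0,0,0,0,0,-0.4,0],
    [0,0,0.058,0,0,0,0],
    [0,0,0.058,0,0,0,0],
    [0,0,0.058,0,0,0,0],
    [0,0,0.058,0,0,0,0],
    [0,0,0,0,0,0,0],
    [0,0,0,-0.285,-1.0,0,0],
    [0,0,0,-0.285,-2.0,0,0],
    [0,0,0,-0.285,-2.0,0,0]
  ]
}}

```text
t: 10.78
tool_pos: [0.5794, 0.1939, 0.01]
tool_rot: [-0.08, -3.14, 0.001]
contact_force: [0.6, 0.5, -3.8]
opening: 0.0105
```

Emit:
{"name": "jog_arm", "arguments": {
  "deltas": [
    [0,0,0,-0.285,-2.0,0,0],
    [0,0,0,-0.285,-2.0,0,0],
    [0,0,0,-0.285,-2.0,0,0],
    [0,0,0,-0.285,-2.0,0,0],
    [0,0,0,-0.285,-2.0,0,0],
    [0,0,0,-0.285,-2.0,0,0],
    [0,0,0,-0.285,-2.0,0,0],
    [0,0,0,0,-1.0,0,0],
    [0,0,0,0,0,0,0],
    [0,0,0,0,0,0,0]
  ]
}}

```text
t: 11.62
tool_pos: [0.5911, 0.0433, 0.0102]
tool_rot: [-0.087, -3.139, -0.0]
contact_force: [0.6, -0.3, -4.3]
opening: 0.0108
```

```bash
python3 - <<'E'
from h import *
o=ctrl.get_obs(); print(o['tool_pos'],o['tool_rot'],o['contact_force'],o['q'])
E
python3 look.py side s6 170 130 410 350 3
```

```text
[0.59105213 0.04331175 0.01021377] [-8.65758281e-02 -3.13925325e+00 -4.72236427e-04] [ 0.60405839 -0.28096022 -4.26776456] [-5.25203294e-02  1.91851080e-01  1.83053214e+00  3.02211175e-04
  1.12036238e+00 -1.56830540e+00]
11.6667 [0.5911163  0.04396996 0.01028221] [-8.51391650e-02 -3.13940727e+00 -6.41236753e-04] 0.010915936023678316 [ 0.37793547  0.57873891 -3.00759574]
```

View pics/s6.png

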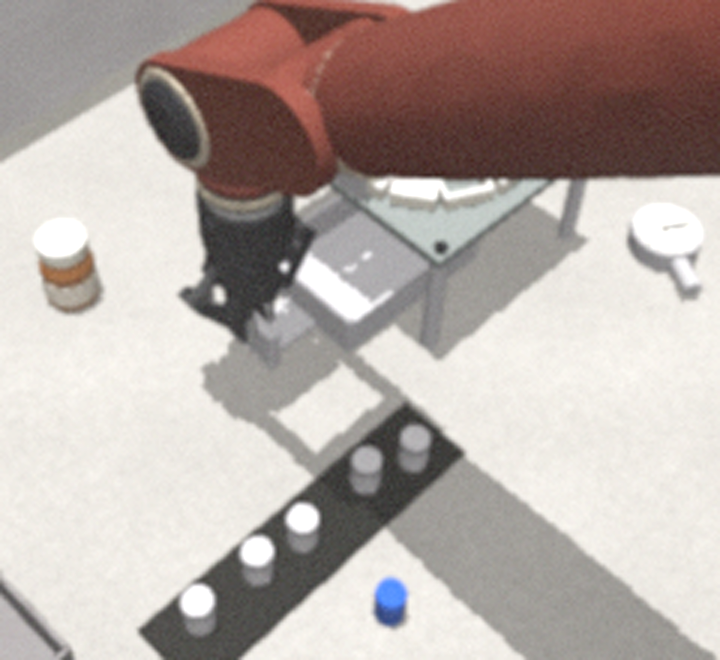

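The tray is under the station with its tab free at crop (265,330). I'll release it, lift clear and turn the hand toward the mat.

Emit:
{"name": "jog_arm", "arguments": {
  "deltas": [
    [0,0,0,0,0,0.3,0],
    [0,0,0,0,0,0,0.4],
    [0,0,0,0,0,0,0.4],
    [0,0,0,0,0,0,0.4],
    [0,0,0,0,0,0,0.4],
    [0,0,0,0,0,-3.3,0.4],
    [0,0,0,0,0,-4,0.5],
    [0,0,0,0,0,-4,0.5],
    [0,0,0,0,0,-4,0.5],
    [0,0,0.1166,0,0,0,0.5],
    [0,0,0.1166,0,0,0,0.5],
    [0,0,0.1166,0,0,0,0.5]
  ]
}}

```text
t: 12.67
tool_pos: [0.5926, 0.0438, 0.1627]
tool_rot: [0.638, 3.073, 0.0]
contact_force: [-0.0, -1.3, 0.1]
opening: 0.0428
```

Emit:
{"name": "jog_arm", "arguments": {
  "deltas": [
    [0,0,0.1166,0,0,0,0.5],
    [0,0,0.1166,0,0,0,0.5],
    [0,0,0.1166,0,0,0,0.5],
    [0,0,0.1166,0,0,0,0.5],
    [0,0,0.1166,0,0,0,0.5],
    [0,0,0.1166,0,0,0,0.5],
    [0,0,0.1166,0,0,0,0.5],
    [0,0,0.1166,0,0,0,0.5],
    [0,0,0.1166,0,0,0,0.5],
    [0,0,0.1166,0,0,0,0.5],
    [0,0,0,0,0,0,0.5]
  ]
}}

```text
t: 13.58
tool_pos: [0.5918, 0.0439, 0.161]
tool_rot: [2.222, 2.22, 0.0]
contact_force: [0.3, -0.1, 1.2]
opening: 0.0426
```

Emit:
{"name": "jog_arm", "arguments": {
  "deltas": [
    [0,0,0,-0.22,-3.52,0,0.5],
    [0,0,0,-0.22,-3.52,0,0.5],
    [0,0,0,-0.22,-3.52,0,0.5],
    [0,0,0,-0.22,-3.52,0,0.5],
    [0,0,0,-0.22,-3.52,0,0.5],
    [0,0,0,0,0,3,0.5],
    [0,0,0,0,0,3,0.5],
    [0,0,0,0,0,3,0.5],
    [0,0,0,0,0,0,0.5],
    [0,0,0,0,0,0,0.5]
  ]
}}

```text
t: 14.42
tool_pos: [0.4143, 0.0328, 0.0697]
tool_rot: [-2.216, -2.223, 0.004]
contact_force: [1.1, -0.8, -0.4]
opening: 0.0429
```

```bash
cat > tcheck.py <<'E'
from h import *
im,d=vision.get_image('top'); np.savez('pics/tc.npz',im=im,d=d); P=cloud('top',d); Z=P[...,2]; v,u=np.indices(d.shape)
for nm,b,zl,zh,zt in(('tray',(u>225)&(u<297)&(v>140)&(v<230),.028,.044,.040),('tab',(u>225)&(u<262)&(v>140)&(v<230),.036,.052,.046)):
    m=b&(Z>zl)&(Z<zh); q=np.argwhere(m)[:,::-1]; w=ray('top',q,zt); print(nm,m.sum(),w.min(0).round(4),w.max(0).round(4))
hsv=cv2.cvtColor(im,cv2.COLOR_RGB2HSV)
m=(u>305)&(u<400)&(v>140)&(v<230)&(hsv[...,1]>120)&(hsv[...,0]<25)&(Z>.17); q=np.argwhere(m)[:,::-1].astype(float)
if m.sum()>50: print('bar',cv2.minAreaRect(ray('top',q,.196)[:,:2].astype(np.float32)))
E
python3 tcheck.py; python3 look.py side s7 210 200 410 350 4
```

```text
tray 216 [ 0.5264 -0.0604  0.04  ] [0.6483 0.0508 0.04  ]
tab 122 [0.5627 0.0381 0.046 ] [0.6222 0.0504 0.046 ]
bar ((0.5800846815109253, -0.16817177832126617), (0.012908892706036568, 0.06864502280950546), 0.2178325057029724)
14.5167 [0.41706548 0.03254148 0.0725762 ] [2.21783728 2.22230087 0.00245909] 0.04250290010824954 [-0.39400245  0.20153728  0.43910878]
```

View pics/s7.png

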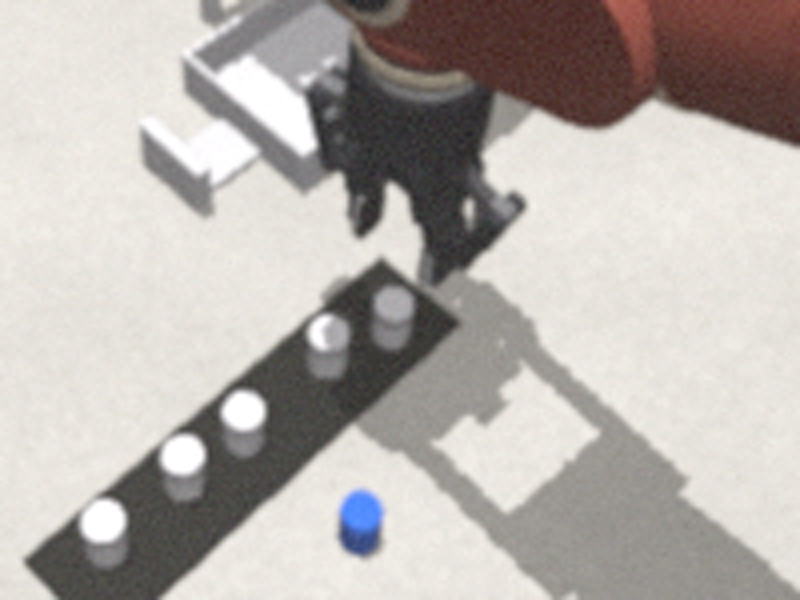

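```bash
python3 - <<'E'
from h import *
for zz in(.05,.07,.085,.1): print(zz,(proj('side',[[.417-.0,.0327,zz],[.417+.024,.0327,zz],[.417-.024,.0327,zz]])-[210,200])*4)
print('plug tops',(proj('side',[[.4375,.2445,.038],[.435,.1891,.038],[.4297,.1461,.038],[.4297,.0746,.038],[.4156,.0327,.038]])-[210,200])*4)
z=np.load('pics/s7.npz'); P=cloud('side',z['d'])
for c in((366,228),(362,215),(430,272),(434,260)): u,v=c[0]//4+210,c[1]//4+200; print(c,P[v,u].round(3),z['im'][v,u])
E
```

```text
0.05 [[388.18926619 288.22889874]
 [357.88884725 264.66772505]
 [419.21604117 312.35340009]]
0.07 [[390.50523264 269.18248587]
 [359.67651763 245.45867502]
 [422.08561171 293.48341035]]
0.085 [[392.29349857 254.47414325]
 [361.05638565 230.62999193]
 [424.30213061 278.90602579]]
0.1 [[394.12759812 239.38726845]
 [362.47118939 215.42443481]
 [426.57617433 263.94869346]]
plug tops [[ 99.15045712 518.21950947]
 [177.03465082 452.95589508]
 [238.48844815 408.69048778]
 [323.87592463 330.13028466]
 [388.60704687 300.7443835 ]]
(366, 228) [0.437 0.035 0.094] [56 54 55]
(362, 215) [0.437 0.041 0.115] [44 42 45]
(430, 272) [0.387 0.039 0.105] [72 75 74]
(434, 260) [0.386 0.038 0.116] [58 60 57]
```

Projected tips match the image at about TCP+12 mm here too, and the plug positions agree to about 2 mm. I'll pick the rightmost plug.

Emit:
{"name": "jog_arm", "arguments": {
  "deltas": [
    [0,0,0,0,0,2.5,0.5],
    [0,0,0,0,0,2,0.5],
    [0,0,0,0,0,1.4,0.5],
    [0,0,0,0,0,0,0.5],
    [0,0,0,0,0,0,0.5],
    [0,0,0,0,0,0,0],
    [0,0,0,0,0,0,0],
    [0,0,0,0,0,0,0],
    [0,0,0,0,0,0,0],
    [0,0,0,0,0,0,0]
  ],
  "grip_force": 40
}}

```text
t: 15.35
tool_pos: [0.4178, 0.0325, 0.014]
tool_rot: [2.218, 2.22, 0.004]
contact_force: [-1.1, -0.8, 6.8]
opening: 0.0216
```

Emit:
{"name": "jog_arm", "arguments": {
  "deltas": [
    [0,0,0,0,0,-2,0],
    [0,0,0,0,0,-4,0],
    [0,0,0,0,0,-4,0],
    [0,0,0,0,0,-4,0],
    [0,0,0,0,0,-4,0],
    [0,0,0,0,0,-4,0],
    [0,0,0,0,0,0,0],
    [0,0,0,0,0,0,0]
  ]
}}

```text
t: 16.02
tool_pos: [0.4173, 0.0325, 0.2354]
tool_rot: [2.216, 2.219, 0.007]
contact_force: [-0.1, 0.1, -1.7]
opening: 0.0215
```

```bash
python3 look.py side s8 210 130 410 280 4
```

```text
16.0667 [0.41591412 0.03262309 0.23249336] [2.21939030e+00 2.22137202e+00 1.92782775e-03] 0.021903050090849727 [-0.13485154 -0.17927484 -1.02919897]
```

View pics/s8.png

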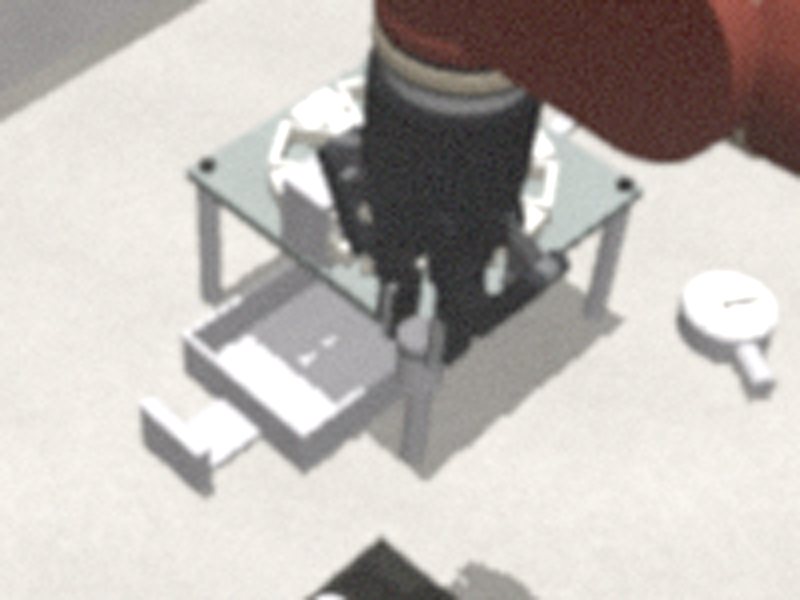

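The plug is held between the pads at crop (415,335). I'll carry it to the pocket opposite the guard.

Emit:
{"name": "jog_arm", "arguments": {
  "deltas": [
    [0,0,0,-2.711,1.649,0,0],
    [0,0,0,-2.711,1.649,0,0],
    [0,0,0,-2.711,1.649,0,0],
    [0,0,0,-2.711,1.649,0,0],
    [0,0,0,-2.711,1.649,0,0],
    [0,0,0,-2.711,1.649,0,0],
    [0,0,0,-2.711,1.649,0,0],
    [0,0,0,-2.711,1.649,0,0],
    [0,0,0,-2.711,1.649,0,0],
    [0,0,0,-2.711,1.649,0,0],
    [0,0,0,0,0,0,0],
    [0,0,0,0,0,0,0]
  ]
}}

```text
t: 17.07
tool_pos: [0.5796, -0.2387, 0.2278]
tool_rot: [-2.218, -2.216, 0.003]
contact_force: [-0.1, 0.2, -1.3]
opening: 0.0217
```

Emit:
{"name": "jog_arm", "arguments": {
  "deltas": [
    [0,0,0,0,0,2.5,0],
    [0,0,0,0,0,2.5,0],
    [0,0,0,0,0,1,0],
    [0,0,0,0,0,0,0],
    [0,0,0,0,0,0,0]
  ]
}}

```text
t: 17.48
tool_pos: [0.5799, -0.2372, 0.1707]
tool_rot: [-2.218, -2.221, 0.001]
contact_force: [0.7, -0.2, -0.3]
opening: 0.0217
```

```bash
python3 look.py side s9 250 110 410 230 5; python3 - <<'E'
from h import *
z=np.load('pics/s9.npz'); P=cloud('side',z['d']); v,u=np.indices(z['d'].shape)
m=(abs(P[...,0]-.58)<.06)&(abs(P[...,1]+.238)<.04)&(P[...,2]>.15)&(P[...,2]<.26); print(m.sum())
for zz in (.16,.18,.2): print(zz,(proj('side',[[.5805,-.2384,zz]])-[250,110])*5)
E
```

```text
17.5333 [ 0.58084835 -0.23783825  0.17242187] [2.21951966e+00 2.22266653e+00 2.79679129e-04] 0.02164345240161398 [ 0.01935732  0.15035892 -0.6647871 ]
616
0.16 [[398.39987632 213.31358161]]
0.18 [[402.57910799 183.72551645]]
0.2 [[406.88111481 153.26291891]]
```

View pics/s9.png

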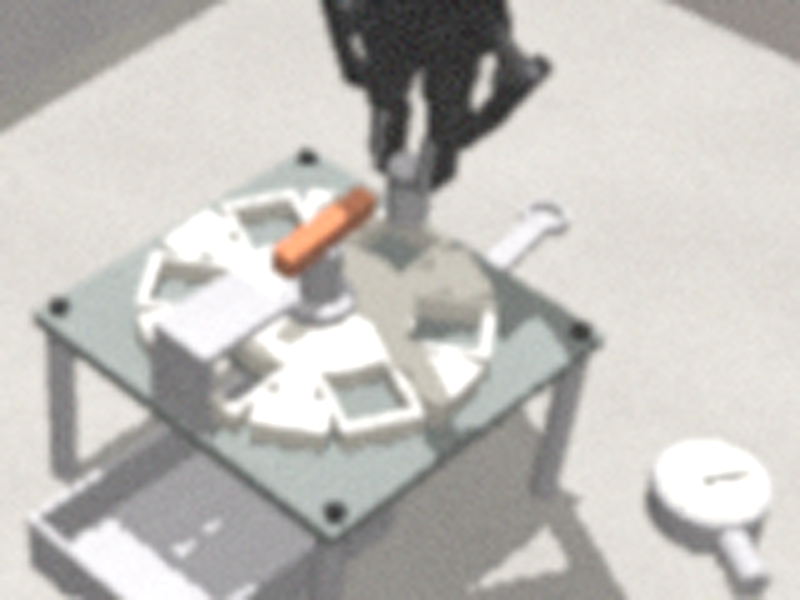

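The plug hangs upright at (407,190) right over the pocket at (400,250). I'll lower it, release, and check with depth.

Emit:
{"name": "jog_arm", "arguments": {
  "deltas": [
    [0,0,0,0,0,1.5,0],
    [0,0,0,0,0,1.0,0],
    [0,0,0,0,0,0.6,0],
    [0,0,0,0,0,0,0],
    [0,0,0,0,0,0,0],
    [0,0,0,0,0,0,0.45],
    [0,0,0,0,0,0,0.45],
    [0,0,0,0,0,0,0.45],
    [0,0,0,0,0,0,0.45],
    [0,0,0,0,0,-2,0.45],
    [0,0,0,0,0,-3,0.45],
    [0,0,0,0,0,-4,0.45]
  ]
}}

```text
t: 18.53
tool_pos: [0.579, -0.2374, 0.2281]
tool_rot: [-2.216, -2.218, 0.003]
contact_force: [0.4, 0.3, -0.1]
opening: 0.0384
```

```bash
cat > pk.py <<'E'
from h import *
# plugs in pockets seen by the side camera: tops at z .159 near expected pocket places
im,d=vision.get_image('side'); np.savez('pics/pk.npz',im=im,d=d); P=cloud('side',d)
hsv=cv2.cvtColor(im,cv2.COLOR_RGB2HSV); ax=np.array([.5805,-.1684])
for a in(30.2,90.2,150.2,210.2,270.2,330.2):
    c=ax+.07*np.array([np.cos(np.radians(a)),np.sin(np.radians(a))])
    m=(np.hypot(P[...,0]-c[0],P[...,1]-c[1])<.022)
    z=P[m][:,2]; t=m&(P[...,2]>.15)&(P[...,2]<.167)
    print(a,c.round(4),m.sum(),'zpct',np.percentile(z,[10,50,75,95]).round(3) if len(z) else '','top n',t.sum(),P[t].mean(0).round(4) if t.sum() else '')
o=ctrl.get_obs(); print(o['t'],o['tool_pos'],o['contact_force'])
E
python3 pk.py
```

```text
30.2 [ 0.641  -0.1332] 196 zpct [0.005 0.042 0.131 0.141] top n 0 
90.2 [ 0.5803 -0.0984] 327 zpct [0.004 0.172 0.179 0.18 ] top n 0 
150.2 [ 0.5198 -0.1336] 742 zpct [0.124 0.52  0.55  0.569] top n 0 
210.2 [ 0.52   -0.2036] 211 zpct [0.    0.125 0.132 0.143] top n 0 
270.2 [ 0.5807 -0.2384] 456 zpct [0.141 0.285 0.334 0.354] top n 65 [ 0.5748 -0.2363  0.1579]
330.2 [ 0.6412 -0.2032] 123 zpct [0.125 0.132 0.141 0.528] top n 0 
18.5833 [ 0.5835953  -0.23984331  0.24123995] [ 1.98990296 -0.73213063  7.52757505]
```

Plug 1 is seated with its top at z≈0.158. Next plug.

Emit:
{"name": "jog_arm", "arguments": {
  "deltas": [
    [0,0,0,3.13,-1.508,0,0.5],
    [0,0,0,3.13,-1.508,0,0.5],
    [0,0,0,3.13,-1.508,0,0.5],
    [0,0,0,3.13,-1.508,0,0.5],
    [0,0,0,3.13,-1.508,0,0.5],
    [0,0,0,3.13,-1.508,0,0.5],
    [0,0,0,3.13,-1.508,0,0.5],
    [0,0,0,3.13,-1.508,0,0.5],
    [0,0,0,3.13,-1.508,0,0.5],
    [0,0,0,3.13,-1.508,0,0.5],
    [0,0,0,0,0,0,0.5],
    [0,0,0,0,0,0,0.5]
  ]
}}

```text
t: 19.58
tool_pos: [0.4295, 0.0758, 0.2314]
tool_rot: [2.216, 2.225, 0.002]
contact_force: [0.3, -0.1, -0.3]
opening: 0.0427
```

Emit:
{"name": "jog_arm", "arguments": {
  "deltas": [
    [0,0,0,0,0,4,0.5],
    [0,0,0,0,0,4,0.5],
    [0,0,0,0,0,4,0.5],
    [0,0,0,0,0,4,0.5],
    [0,0,0,0,0,3,0.5],
    [0,0,0,0,0,2,0.5],
    [0,0,0,0,0,0.9,0.5],
    [0,0,0,0,0,0,0.5],
    [0,0,0,0,0,0,0],
    [0,0,0,0,0,0,0],
    [0,0,0,0,0,0,0],
    [0,0,0,0,0,0,0]
  ]
}}

```text
t: 20.58
tool_pos: [0.4315, 0.0745, 0.0135]
tool_rot: [2.218, 2.22, 0.004]
contact_force: [0.6, -0.1, 1.8]
opening: 0.022
```

Emit:
{"name": "jog_arm", "arguments": {
  "deltas": [
    [0,0,0,0,0,-2,0],
    [0,0,0,0,0,-4,0],
    [0,0,0,0,0,-4,0],
    [0,0,0,0,0,-4,0],
    [0,0,0,0,0,-4,0],
    [0,0,0,0,0,-3.9,0],
    [0,0,0,0,0,0,0]
  ]
}}

```text
t: 21.17
tool_pos: [0.4342, 0.0747, 0.2418]
tool_rot: [2.211, 2.214, 0.02]
contact_force: [1.6, 0.5, -0.1]
opening: 0.0221
```

Emit:
{"name": "jog_arm", "arguments": {
  "deltas": [
    [0,0,-0.1208,0,0,0,0],
    [0,0,-0.1208,0,0,0,0],
    [0,0,-0.1208,0,0,0,0],
    [0,0,-0.1208,0,0,0,0],
    [0,0,-0.1208,0,0,0,0],
    [0,0,-0.1208,0,0,0,0],
    [0,0,-0.1208,0,0,0,0],
    [0,0,-0.1208,0,0,0,0],
    [0,0,-0.1208,0,0,0,0],
    [0,0,-0.1208,0,0,0,0],
    [0,0,-0.1208,0,0,0,0],
    [0,0,-0.1208,0,0,0,0]
  ]
}}

```text
t: 22.17
tool_pos: [0.4298, 0.0746, 0.2312]
tool_rot: [0.179, 3.135, 0.0]
contact_force: [0.6, -0.3, -1.0]
opening: 0.0223
```

Emit:
{"name": "jog_arm", "arguments": {
  "deltas": [
    [0,0,-0.1208,0,0,0,0],
    [0,0,0,-0.903,-2.782,0,0],
    [0,0,0,-0.903,-2.782,0,0],
    [0,0,0,-0.903,-2.782,0,0],
    [0,0,0,-0.903,-2.782,0,0],
    [0,0,0,-0.903,-2.782,0,0],
    [0,0,0,-0.903,-2.782,0,0],
    [0,0,0,-0.903,-2.782,0,0],
    [0,0,0,-0.903,-2.782,0,0],
    [0,0,0,-0.903,-2.782,0,0],
    [0,0,0,-0.903,-2.782,0,0],
    [0,0,0,0,0,0,0]
  ]
}}

```text
t: 23.17
tool_pos: [0.5209, -0.2078, 0.2309]
tool_rot: [0.005, 3.141, -0.004]
contact_force: [-0.4, 0.9, -0.5]
opening: 0.0219
```

Emit:
{"name": "jog_arm", "arguments": {
  "deltas": [
    [0,0,0,0,0,0,0],
    [0,0,0,0,0,2.5,0],
    [0,0,0,0,0,2.5,0],
    [0,0,0,0,0,1,0],
    [0,0,0,0,0,0,0],
    [0,0,0,0,0,0,0],
    [0,0,0,0,0,0,0]
  ]
}}

```text
t: 23.75
tool_pos: [0.521, -0.2036, 0.1725]
tool_rot: [-0.002, 3.139, -0.002]
contact_force: [0.4, 0.1, -0.9]
opening: 0.022
```

```bash
cat > hang.py <<'E'
from h import *
import sys
# where the hanging plug stands: points below the pads, side view, against target
x,y=map(float,sys.argv[1:3]); im,d=vision.get_image('side'); P=cloud('side',d)
o=ctrl.get_obs(); z=o['tool_pos'][2]; m=(np.hypot(P[...,0]-x,P[...,1]-y)<.03)&(P[...,2]>z-.018)&(P[...,2]<z+.010)
q=np.argwhere(m)[:,::-1]; print('obs',o['tool_pos'],o['contact_force'],'n',len(q))
if len(q): print('px centre',q.mean(0),'exp',proj('side',[[x,y,z-.004]]),'z range',P[m].min(0).round(3),P[m].max(0).round(3))
E
python3 hang.py .52 -.2036
```

```text
obs [ 0.52118645 -0.20377866  0.17288798] [ 0.33594599  0.33535447 -0.85200669] n 47
px centre [341.10638298 167.27659574] exp [[340.06590454 166.66421666]] z range [ 0.505 -0.216  0.165] [ 0.526 -0.193  0.182]
```

Emit:
{"name": "jog_arm", "arguments": {
  "deltas": [
    [0,0,0,0,0,1.5,0],
    [0,0,0,0,0,1.0,0],
    [0,0,0,0,0,0.6,0],
    [0,0,0,0,0,0,0],
    [0,0,0,0,0,0,0],
    [0,0,0,0,0,0,0.45],
    [0,0,0,0,0,0,0.45],
    [0,0,0,0,0,0,0.45],
    [0,0,0,0,0,0,0.45],
    [0,0,0,0,0,-2,0.45],
    [0,0,0,0,0,-3,0.45],
    [0,0,0,0,0,-4,0.45]
  ]
}}

```text
t: 24.8
tool_pos: [0.5183, -0.2026, 0.2273]
tool_rot: [0.001, -3.136, -0.005]
contact_force: [0.3, -0.3, 0.1]
opening: 0.0384
```

```bash
python3 pk.py; python3 - <<'E'
from h import *
im,d=vision.get_image('top'); g=im.max(2); u=np.indices(g.shape)
m=((u[1]>160)&(u[1]<230)&(u[0]>236)&(u[0]<270)&(g>110)).astype(np.uint8)
n,l,s,c=cv2.connectedComponentsWithStats(m)
for i in range(1,n):
    if s[i,4]>20: print(c[i],s[i,4],ray('top',c[i],.038)[0].round(4))
E
```

```text
30.2 [ 0.641  -0.1332] 192 zpct [0.005 0.043 0.132 0.141] top n 0 
90.2 [ 0.5803 -0.0984] 336 zpct [0.004 0.14  0.179 0.181] top n 0 
150.2 [ 0.5198 -0.1336] 1112 zpct [0.126 0.507 0.538 0.565] top n 0 
210.2 [ 0.52   -0.2036] 585 zpct [0.002 0.266 0.557 0.561] top n 69 [ 0.516  -0.2044  0.1583]
270.2 [ 0.5807 -0.2384] 152 zpct [0.134 0.145 0.159 0.161] top n 62 [ 0.575  -0.2367  0.1582]
330.2 [ 0.6412 -0.2032] 103 zpct [0.125 0.13  0.139 0.143] top n 0 
24.85 [ 0.52301051 -0.20512628  0.23989214] [ 2.10584035 -0.81306821  6.95073941]
[215.32432432 237.13513514] 37 [0.4644 0.1379 0.038 ]
[172.05882353 247.97058824] 68 [0.4372 0.2451 0.038 ]
[194.72058824 249.10294118] 68 [0.4348 0.1885 0.038 ]
[211.94202899 251.23188406] 69 [0.4298 0.1458 0.038 ]
[191.3        267.46666667] 270 [0.3898 0.1964 0.038 ]
```

Emit:
{"name": "jog_arm", "arguments": {
  "deltas": [
    [0,0,0.1208,0,0,0,0.5],
    [0,0,0.1208,0,0,0,0.5],
    [0,0,0.1208,0,0,0,0.5],
    [0,0,0.1208,0,0,0,0.5],
    [0,0,0.1208,0,0,0,0.5],
    [0,0,0.1208,0,0,0,0.5],
    [0,0,0.1208,0,0,0,0.5],
    [0,0,0.1208,0,0,0,0.5],
    [0,0,0.1208,0,0,0,0.5],
    [0,0,0.1208,0,0,0,0.5],
    [0,0,0.1208,0,0,0,0.5],
    [0,0,0.1208,0,0,0,0.5]
  ]
}}

```text
t: 25.9
tool_pos: [0.5202, -0.2037, 0.2298]
tool_rot: [2.089, 2.346, 0.0]
contact_force: [0.4, -0.0, 0.2]
opening: 0.0429
```

Emit:
{"name": "jog_arm", "arguments": {
  "deltas": [
    [0,0,0.1208,0,0,0,0.5],
    [0,0,0,3.496,-0.902,0,0.5],
    [0,0,0,3.496,-0.902,0,0.5],
    [0,0,0,3.496,-0.902,0,0.5],
    [0,0,0,3.496,-0.902,0,0.5],
    [0,0,0,3.496,-0.902,0,0.5],
    [0,0,0,3.496,-0.902,0,0.5],
    [0,0,0,3.496,-0.902,0,0.5],
    [0,0,0,3.496,-0.902,0,0.5],
    [0,0,0,3.496,-0.902,0,0.5],
    [0,0,0,3.496,-0.902,0,0.5],
    [0,0,0,0,0,0,0.5]
  ]
}}

```text
t: 26.9
tool_pos: [0.428, 0.1506, 0.23]
tool_rot: [-2.212, -2.229, -0.003]
contact_force: [0.5, -0.1, -0.5]
opening: 0.0425
```

Emit:
{"name": "jog_arm", "arguments": {
  "deltas": [
    [0,0,0,0,0,4,0.5],
    [0,0,0,0,0,4,0.5],
    [0,0,0,0,0,4,0.5],
    [0,0,0,0,0,4,0.5],
    [0,0,0,0,0,3,0.5],
    [0,0,0,0,0,2,0.5],
    [0,0,0,0,0,0.9,0.5],
    [0,0,0,0,0,0,0.5],
    [0,0,0,0,0,0,0],
    [0,0,0,0,0,0,0],
    [0,0,0,0,0,0,0],
    [0,0,0,0,0,0,0]
  ]
}}

```text
t: 27.9
tool_pos: [0.4314, 0.1461, 0.0126]
tool_rot: [2.219, 2.221, 0.005]
contact_force: [-0.3, -0.5, 0.5]
opening: 0.0218
```

Emit:
{"name": "jog_arm", "arguments": {
  "deltas": [
    [0,0,0,0,0,-2,0],
    [0,0,0,0,0,-4,0],
    [0,0,0,0,0,-4,0],
    [0,0,0,0,0,-4,0],
    [0,0,0,0,0,-4,0],
    [0,0,0,0,0,-3.9,0],
    [0,0,0,0,0,0,0]
  ]
}}

```text
t: 28.48
tool_pos: [0.4342, 0.1467, 0.2409]
tool_rot: [2.213, 2.215, 0.023]
contact_force: [0.6, 0.2, 0.6]
opening: 0.0221
```

Emit:
{"name": "jog_arm", "arguments": {
  "deltas": [
    [0,0,0,-3.175,1.922,0,0],
    [0,0,0,-3.175,1.922,0,0],
    [0,0,0,-3.175,1.922,0,0],
    [0,0,0,-3.175,1.922,0,0],
    [0,0,0,-3.175,1.922,0,0],
    [0,0,0,-3.175,1.922,0,0],
    [0,0,0,-3.175,1.922,0,0],
    [0,0,0,-3.175,1.922,0,0],
    [0,0,0,-3.175,1.922,0,0],
    [0,0,0,-3.175,1.922,0,0],
    [0,0,0,-3.175,1.922,0,0],
    [0,0,0,0,0,0,0]
  ]
}}

```text
t: 29.48
tool_pos: [0.643, -0.2087, 0.2285]
tool_rot: [2.224, 2.216, -0.002]
contact_force: [-0.8, 1.4, -0.9]
opening: 0.0219
```

Emit:
{"name": "jog_arm", "arguments": {
  "deltas": [
    [0,0,0,0,0,0,0],
    [0,0,0,0,0,2.5,0],
    [0,0,0,0,0,2.5,0],
    [0,0,0,0,0,1,0],
    [0,0,0,0,0,0,0],
    [0,0,0,0,0,0,0],
    [0,0,0,0,0,0,0]
  ]
}}

```text
t: 30.07
tool_pos: [0.6421, -0.2029, 0.1718]
tool_rot: [2.218, 2.221, 0.002]
contact_force: [0.0, 0.4, 0.2]
opening: 0.0218
```

```bash
python3 hang.py .6412 -.2032
```

```text
obs [ 0.64238262 -0.2031799   0.17225565] [ 0.41862755 -0.54170403 -0.23403789] n 43
px centre [304.79069767 146.44186047] exp [[304.33430893 146.11071123]] z range [ 0.628 -0.209  0.166] [ 0.648 -0.192  0.182]
```

Emit:
{"name": "jog_arm", "arguments": {
  "deltas": [
    [0,0,0,0,0,1.5,0],
    [0,0,0,0,0,1.0,0],
    [0,0,0,0,0,0.6,0],
    [0,0,0,0,0,0,0],
    [0,0,0,0,0,0,0],
    [0,0,0,0,0,0,0.45],
    [0,0,0,0,0,0,0.45],
    [0,0,0,0,0,0,0.45],
    [0,0,0,0,0,0,0.45],
    [0,0,0,0,0,-2,0.45],
    [0,0,0,0,0,-3,0.45],
    [0,0,0,0,0,-4,0.45]
  ]
}}

```text
t: 31.12
tool_pos: [0.6395, -0.2024, 0.2258]
tool_rot: [-2.216, -2.218, 0.004]
contact_force: [1.1, 0.2, -0.4]
opening: 0.0383
```

Emit:
{"name": "jog_arm", "arguments": {
  "deltas": [
    [0,0,0,3.267,-1.72,0,0.5],
    [0,0,0,3.267,-1.72,0,0.5],
    [0,0,0,3.267,-1.72,0,0.5],
    [0,0,0,3.267,-1.72,0,0.5],
    [0,0,0,3.267,-1.72,0,0.5],
    [0,0,0,3.267,-1.72,0,0.5],
    [0,0,0,3.267,-1.72,0,0.5],
    [0,0,0,3.267,-1.72,0,0.5],
    [0,0,0,3.267,-1.72,0,0.5],
    [0,0,0,3.267,-1.72,0,0.5],
    [0,0,0,3.267,-1.72,0,0.5],
    [0,0,0,3.267,-1.72,0,0.5]
  ]
}}

```text
t: 32.12
tool_pos: [0.4337, 0.1901, 0.2294]
tool_rot: [2.22, 2.221, 0.002]
contact_force: [0.9, 0.5, -0.7]
opening: 0.0424
```

Emit:
{"name": "jog_arm", "arguments": {
  "deltas": [
    [0,0,0,0,0,0,0.5],
    [0,0,0,0,0,4,0.5],
    [0,0,0,0,0,4,0.5],
    [0,0,0,0,0,4,0.5],
    [0,0,0,0,0,4,0.5],
    [0,0,0,0,0,3,0.5],
    [0,0,0,0,0,2,0.5],
    [0,0,0,0,0,0.9,0.5],
    [0,0,0,0,0,0,0.5]
  ]
}}

```text
t: 32.87
tool_pos: [0.4331, 0.1879, 0.0076]
tool_rot: [-2.219, -2.22, 0.006]
contact_force: [-0.3, 1.2, 0.0]
opening: 0.0429
```

Emit:
{"name": "jog_arm", "arguments": {
  "deltas": [
    [0,0,0,0,0,0,0],
    [0,0,0,0,0,0,0],
    [0,0,0,0,0,0,0],
    [0,0,0,0,0,0,0],
    [0,0,0,0,0,-2,0],
    [0,0,0,0,0,-4,0],
    [0,0,0,0,0,-4,0],
    [0,0,0,0,0,-4,0],
    [0,0,0,0,0,-4,0],
    [0,0,0,0,0,-3.9,0],
    [0,0,0,0,0,0,0]
  ]
}}

```text
t: 33.78
tool_pos: [0.4391, 0.1899, 0.24]
tool_rot: [2.214, 2.216, 0.024]
contact_force: [0.7, -0.2, 0.5]
opening: 0.0222
```

```bash
python3 pk.py; python3 tcheck.py
```

```text
30.2 [ 0.641  -0.1332] 60 zpct [0.004 0.006 0.013 0.025] top n 0 
90.2 [ 0.5803 -0.0984] 145 zpct [0.003 0.005 0.006 0.007] top n 0 
150.2 [ 0.5198 -0.1336] 73 zpct [-0.001  0.002  0.005  0.021] top n 0 
210.2 [ 0.52   -0.2036] 96 zpct [-0.     0.002  0.002  0.003] top n 0 
270.2 [ 0.5807 -0.2384] 0 zpct  top n 0 
330.2 [ 0.6412 -0.2032] 0 zpct  top n 0 
33.8333 [0.4376872  0.18955771 0.23577842] [-0.6458487   0.69638237 -1.00315431]
tray 208 [ 0.5264 -0.0604  0.04  ] [0.6483 0.0508 0.04  ]
tab 123 [0.5627 0.0381 0.046 ] [0.6222 0.0504 0.046 ]
bar ((0.5800846815109253, -0.16817177832126617), (0.012908892706036568, 0.06864502280950546), 0.2178325057029724)
```

Emit:
{"name": "jog_arm", "arguments": {
  "deltas": [
    [0,0,-0.1208,0,0,0,0],
    [0,0,-0.1208,0,0,0,0],
    [0,0,-0.1208,0,0,0,0],
    [0,0,-0.1208,0,0,0,0],
    [0,0,-0.1208,0,0,0,0],
    [0,0,-0.1208,0,0,0,0],
    [0,0,-0.1208,0,0,0,0],
    [0,0,-0.1208,0,0,0,0],
    [0,0,-0.1208,0,0,0,0],
    [0,0,-0.1208,0,0,0,0],
    [0,0,-0.1208,0,0,0,0],
    [0,0,-0.1208,0,0,0,0]
  ]
}}

```text
t: 34.88
tool_pos: [0.4334, 0.1884, 0.2261]
tool_rot: [-0.179, -3.132, 0.002]
contact_force: [1.1, -0.0, -0.8]
opening: 0.022
```

Emit:
{"name": "jog_arm", "arguments": {
  "deltas": [
    [0,0,-0.1208,0,0,0,0],
    [0,0,0,-0.85,-3.224,0,0],
    [0,0,0,-0.85,-3.224,0,0],
    [0,0,0,-0.85,-3.224,0,0],
    [0,0,0,-0.85,-3.224,0,0],
    [0,0,0,-0.85,-3.224,0,0],
    [0,0,0,-0.85,-3.224,0,0],
    [0,0,0,-0.85,-3.224,0,0],
    [0,0,0,-0.85,-3.224,0,0],
    [0,0,0,-0.85,-3.224,0,0],
    [0,0,0,-0.85,-3.224,0,0],
    [0,0,0,0,0,0,0]
  ]
}}

```text
t: 35.88
tool_pos: [0.5192, -0.138, 0.226]
tool_rot: [-0.007, -3.138, 0.001]
contact_force: [0.2, 0.3, -1.4]
opening: 0.0219
```

Emit:
{"name": "jog_arm", "arguments": {
  "deltas": [
    [0,0,0,0,0,0,0],
    [0,0,0,0,0,2.5,0],
    [0,0,0,0,0,2.5,0],
    [0,0,0,0,0,1,0],
    [0,0,0,0,0,0,0],
    [0,0,0,0,0,0,0],
    [0,0,0,0,0,0,0]
  ]
}}

```text
t: 36.47
tool_pos: [0.5204, -0.1333, 0.17]
tool_rot: [-0.002, 3.14, -0.001]
contact_force: [0.1, -0.6, 0.1]
opening: 0.022
```

```bash
python3 hang.py .5198 -.1336; python3 pk.py
```

```text
obs [ 0.52072608 -0.1335925   0.17053938] [ 0.74477068 -0.76216942 -0.61341392] n 45
px centre [323.48888889 181.57777778] exp [[322.73543902 180.74322803]] z range [ 0.507 -0.14   0.164] [ 0.527 -0.123  0.179]
30.2 [ 0.641  -0.1332] 190 zpct [0.005 0.041 0.13  0.141] top n 0 
90.2 [ 0.5803 -0.0984] 392 zpct [0.004 0.178 0.18  0.484] top n 0 
150.2 [ 0.5198 -0.1336] 795 zpct [0.125 0.218 0.292 0.504] top n 10 [ 0.514  -0.1297  0.165 ]
210.2 [ 0.52   -0.2036] 278 zpct [0.    0.141 0.159 0.275] top n 73 [ 0.5161 -0.2041  0.1579]
270.2 [ 0.5807 -0.2384] 6 zpct [0.139 0.141 0.142 0.142] top n 0 
330.2 [ 0.6412 -0.2032] 121 zpct [0.127 0.148 0.159 0.162] top n 57 [ 0.6375 -0.2015  0.159 ]
36.5667 [ 0.52078565 -0.13372656  0.17065001] [ 0.85089104  0.27547008 -1.58243382]
```

Emit:
{"name": "jog_arm", "arguments": {
  "deltas": [
    [0,0,0,0,0,1.5,0],
    [0,0,0,0,0,1.0,0],
    [0,0,0,0,0,0.6,0],
    [0,0,0,0,0,0,0],
    [0,0,0,0,0,0,0],
    [0,0,0,0,0,0,0.45],
    [0,0,0,0,0,0,0.45],
    [0,0,0,0,0,0,0.45],
    [0,0,0,0,0,0,0.45],
    [0,0,0,0,0,-2,0.45],
    [0,0,0,0,0,-3,0.45],
    [0,0,0,0,0,-4,0.45]
  ]
}}

```text
t: 37.57
tool_pos: [0.5179, -0.1329, 0.2254]
tool_rot: [0.001, -3.135, -0.004]
contact_force: [1.3, -1.1, -0.3]
opening: 0.0388
```

Emit:
{"name": "jog_arm", "arguments": {
  "deltas": [
    [0,0,0,0.75,3.44,0,0.5],
    [0,0,0,0.75,3.44,0,0.5],
    [0,0,0,0.75,3.44,0,0.5],
    [0,0,0,0.75,3.44,0,0.5],
    [0,0,0,0.75,3.44,0,0.5],
    [0,0,0,0.75,3.44,0,0.5],
    [0,0,0,0.75,3.44,0,0.5],
    [0,0,0,0.75,3.44,0,0.5],
    [0,0,0,0.75,3.44,0,0.5],
    [0,0,0,0.75,3.44,0,0.5],
    [0,0,0,0.75,3.44,0,0.5],
    [0,0,0,0,0,0,0.5]
  ]
}}

```text
t: 38.57
tool_pos: [0.4355, 0.2494, 0.2282]
tool_rot: [0.01, -3.142, -0.004]
contact_force: [-0.1, 0.6, -0.1]
opening: 0.0425
```

Emit:
{"name": "jog_arm", "arguments": {
  "deltas": [
    [0,0,0,0,0,0,0.5],
    [0,0,0,0,0,4,0.5],
    [0,0,0,0,0,4,0.5],
    [0,0,0,0,0,4,0.5],
    [0,0,0,0,0,4,0.5],
    [0,0,0,0,0,3,0.5],
    [0,0,0,0,0,2,0.5],
    [0,0,0,0,0,0.9,0.5],
    [0,0,0,0,0,0,0.5]
  ]
}}

```text
t: 39.32
tool_pos: [0.4357, 0.243, 0.0064]
tool_rot: [-0.002, -3.137, 0.003]
contact_force: [0.0, 0.4, -0.2]
opening: 0.0427
```

Emit:
{"name": "jog_arm", "arguments": {
  "deltas": [
    [0,0,0,0,0,0,0],
    [0,0,0,0,0,0,0],
    [0,0,0,0,0,0,0],
    [0,0,0,0,0,0,0],
    [0,0,0,0,0,-2,0],
    [0,0,0,0,0,-4,0],
    [0,0,0,0,0,-4,0],
    [0,0,0,0,0,-4,0],
    [0,0,0,0,0,-4,0],
    [0,0,0,0,0,-3.9,0],
    [0,0,0,0,0,0,0]
  ]
}}

```text
t: 40.23
tool_pos: [0.4415, 0.2465, 0.2392]
tool_rot: [-0.001, 3.125, 0.01]
contact_force: [0.7, 0.2, 0.8]
opening: 0.0223
```

Emit:
{"name": "jog_arm", "arguments": {
  "deltas": [
    [0,0,0,-1.852,-3.436,0,0],
    [0,0,0,-1.852,-3.436,0,0],
    [0,0,0,-1.852,-3.436,0,0],
    [0,0,0,-1.852,-3.436,0,0],
    [0,0,0,-1.852,-3.436,0,0],
    [0,0,0,-1.852,-3.436,0,0],
    [0,0,0,-1.852,-3.436,0,0],
    [0,0,0,-1.852,-3.436,0,0],
    [0,0,0,-1.852,-3.436,0,0],
    [0,0,0,-1.852,-3.436,0,0],
    [0,0,0,-1.852,-3.436,0,0],
    [0,0,0,0,0,0,0]
  ]
}}

```text
t: 41.23
tool_pos: [0.6428, -0.1392, 0.2272]
tool_rot: [0.008, 3.141, -0.004]
contact_force: [-1.5, 0.5, -1.5]
opening: 0.0219
```

Emit:
{"name": "jog_arm", "arguments": {
  "deltas": [
    [0,0,0,0,0,0,0],
    [0,0,0,0,0,2.5,0],
    [0,0,0,0,0,2.5,0],
    [0,0,0,0,0,1,0],
    [0,0,0,0,0,0,0],
    [0,0,0,0,0,0,0],
    [0,0,0,0,0,0,0]
  ]
}}

```text
t: 41.82
tool_pos: [0.6418, -0.1328, 0.1697]
tool_rot: [-0.002, 3.139, -0.001]
contact_force: [-0.5, -0.2, -0.0]
opening: 0.0223
```

```bash
python3 hang.py .641 -.1332; python3 pk.py
```

```text
obs [ 0.64206931 -0.13300998  0.17016882] [ 0.1235433   0.16011172 -1.21320887] n 42
px centre [288.         159.21428571] exp [[286.77469219 158.66713868]] z range [ 0.626 -0.142  0.165] [ 0.643 -0.121  0.18 ]
30.2 [ 0.641  -0.1332] 766 zpct [0.026 0.218 0.288 0.503] top n 4 [ 0.6344 -0.1289  0.1656]
90.2 [ 0.5803 -0.0984] 335 zpct [0.004 0.174 0.179 0.18 ] top n 0 
150.2 [ 0.5198 -0.1336] 342 zpct [0.002 0.144 0.162 0.522] top n 76 [ 0.5164 -0.1333  0.1582]
210.2 [ 0.52   -0.2036] 257 zpct [0.    0.138 0.152 0.161] top n 68 [ 0.5163 -0.2044  0.1585]
270.2 [ 0.5807 -0.2384] 149 zpct [0.134 0.145 0.159 0.162] top n 64 [ 0.5748 -0.2362  0.1582]
330.2 [ 0.6412 -0.2032] 195 zpct [0.132 0.157 0.257 0.283] top n 63 [ 0.6367 -0.2018  0.1583]
41.9167 [ 0.64208917 -0.13316095  0.1701388 ] [-0.26794907  0.47729949 -0.96680997]
```

Emit:
{"name": "jog_arm", "arguments": {
  "deltas": [
    [0,0,0,0,0,1.5,0],
    [0,0,0,0,0,1.0,0],
    [0,0,0,0,0,0.6,0],
    [0,0,0,0,0,0,0],
    [0,0,0,0,0,0,0],
    [0,0,0,0,0,0,0.45],
    [0,0,0,0,0,0,0.45],
    [0,0,0,0,0,0,0.45],
    [0,0,0,0,0,0,0.45],
    [0,0,0,0,0,-2,0.45],
    [0,0,0,0,0,-3,0.45],
    [0,0,0,0,0,-4,0.45]
  ]
}}

```text
t: 42.92
tool_pos: [0.639, -0.1325, 0.2239]
tool_rot: [0.001, -3.135, -0.003]
contact_force: [-0.3, 0.0, -0.9]
opening: 0.0385
```

Emit:
{"name": "jog_arm", "arguments": {
  "deltas": [
    [0,0,0,3.05,-1.75,0,0.45],
    [0,0,0,3.05,-1.75,0,0.45],
    [0,0,0,0,0,0,0.45],
    [0,0,0,0,0,0,0.45]
  ]
}}

```text
t: 43.25
tool_pos: [0.5793, -0.1688, 0.2273]
tool_rot: [0.002, 3.14, -0.0]
contact_force: [0.2, -0.0, -1.0]
opening: 0.0387
```

```bash
python3 pk.py; python3 look.py side s10 250 110 410 230 5
```

```text
30.2 [ 0.641  -0.1332] 259 zpct [0.005 0.142 0.161 0.543] top n 68 [ 0.6351 -0.1319  0.1585]
90.2 [ 0.5803 -0.0984] 1159 zpct [0.007 0.499 0.535 0.562] top n 0 
150.2 [ 0.5198 -0.1336] 264 zpct [0.001 0.139 0.154 0.16 ] top n 74 [ 0.5165 -0.1337  0.1582]
210.2 [ 0.52   -0.2036] 456 zpct [0.001 0.16  0.552 0.566] top n 70 [ 0.5164 -0.2043  0.158 ]
270.2 [ 0.5807 -0.2384] 221 zpct [0.136 0.159 0.323 0.342] top n 62 [ 0.5753 -0.2368  0.1579]
330.2 [ 0.6412 -0.2032] 141 zpct [0.129 0.147 0.158 0.161] top n 66 [ 0.6369 -0.2018  0.1576]
43.3 [ 0.57999091 -0.16839726  0.22714955] [ 0.28095946  0.2116505  -0.46202479]
43.35 [ 0.58041029 -0.16809725  0.22704502] [-4.71911615e-04  3.14067257e+00  7.29603018e-05] 0.03806454950467167 [0.01147183 0.23486174 0.35272176]
```

View pics/s10.png

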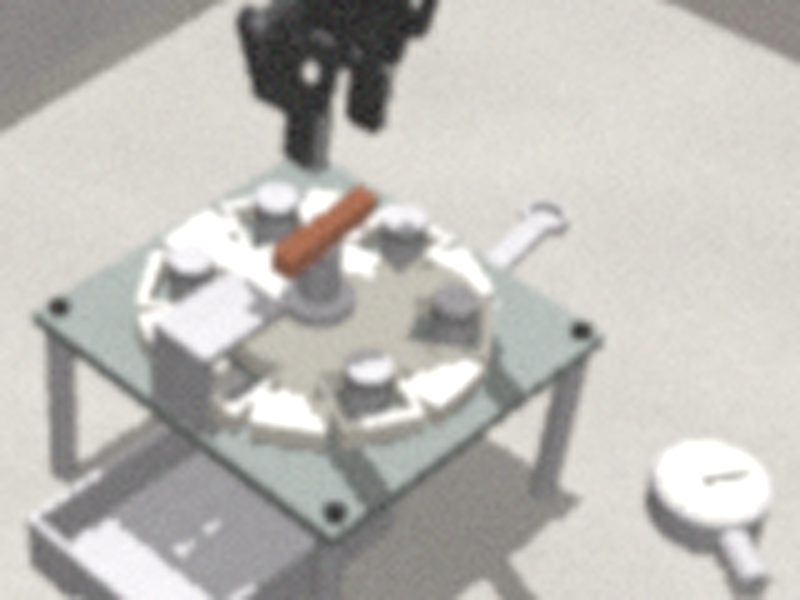

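All five plugs stand in their pockets: (277,195), (400,225), (455,305), (370,370) and (190,262), with tops at z≈0.158. I'll turn the hand to the far end of its range so one continuous anticlockwise turn is possible.

Emit:
{"name": "jog_arm", "arguments": {
  "deltas": [
    [0,0,0.1208,0,0,0,0.45],
    [0,0,0.1208,0,0,0,0.45],
    [0,0,0.1208,0,0,0,0.45],
    [0,0,0.1208,0,0,0,0.45],
    [0,0,0.1208,0,0,0,0.45],
    [0,0,0.1208,0,0,0,0.45],
    [0,0,0.1208,0,0,0,0.45],
    [0,0,0.1208,0,0,0,0.45],
    [0,0,0.1208,0,0,0,0.45],
    [0,0,0.1208,0,0,0,0.45]
  ]
}}

```text
t: 44.18
tool_pos: [0.581, -0.1675, 0.2265]
tool_rot: [-1.79, -2.582, -0.0]
contact_force: [-0.4, 0.9, 0.1]
opening: 0.0385
```

Emit:
{"name": "jog_arm", "arguments": {
  "deltas": [
    [0,0,0.1208,0,0,0,0.45],
    [0,0,0.1208,0,0,0,0.45],
    [0,0,0.1208,0,0,0,0.45],
    [0,0,0.1208,0,0,0,0.45],
    [0,0,0.1208,0,0,0,0.45],
    [0,0,0.1208,0,0,0,0.45],
    [0,0,0.1208,0,0,0,0.45],
    [0,0,0.1208,0,0,0,0.45],
    [0,0,0.1208,0,0,0,0.45],
    [0,0,0.1208,0,0,0,0.45]
  ]
}}

```text
t: 45.02
tool_pos: [0.581, -0.1675, 0.2265]
tool_rot: [-2.939, -1.109, -0.0]
contact_force: [-1.1, -1.0, -1.1]
opening: 0.0387
```

Emit:
{"name": "jog_arm", "arguments": {
  "deltas": [
    [0,0,0.1208,0,0,0,0.45],
    [0,0,0.1208,0,0,0,0.45],
    [0,0,0.1208,0,0,0,0.45],
    [0,0,0.1208,0,0,0,0.45],
    [0,0,0.1208,0,0,0,0.45],
    [0,0,0.1208,0,0,0,0.45],
    [0,0,0.1208,0,0,0,0.45],
    [0,0,0.1208,0,0,0,0.45],
    [0,0,0.1208,0,0,0,0.45],
    [0,0,0.1208,0,0,0,0.45]
  ]
}}

```text
t: 45.85
tool_pos: [0.581, -0.1675, 0.2265]
tool_rot: [-3.049, 0.757, 0.0]
contact_force: [-0.0, -0.4, 0.7]
opening: 0.0384
```

Emit:
{"name": "jog_arm", "arguments": {
  "deltas": [
    [0,0,0.1208,0,0,0,0.45],
    [0,0,0.1208,0,0,0,0.45],
    [0,0,0.1208,0,0,0,0.45],
    [0,0,0.1208,0,0,0,0.45],
    [0,0,0.1208,0,0,0,0.45],
    [0,0,0.1208,0,0,0,0.45],
    [0,0,0.1208,0,0,0,0.45],
    [0,0,0.1208,0,0,0,0.45],
    [0,0,0.1208,0,0,0,0.45],
    [0,0,0,0,0,0,0.45],
    [0,0,0,0,0,0,0.45]
  ]
}}

```text
t: 46.77
tool_pos: [0.5807, -0.1677, 0.2265]
tool_rot: [-2.228, 2.215, 0.0]
contact_force: [0.6, -0.6, 0.1]
opening: 0.0384
```

```bash
python3 -c "
from h import *
o=ctrl.get_obs(); print(o['q'],o['tool_pos'],o['tool_rot'], R.from_rotvec(o['tool_rot']).as_matrix()[:,1])"
```

```text
[-4.04259336e-01 -1.11654325e-03  1.65128808e+00  1.28852569e-04
  1.49160639e+00  2.73164888e+00] [ 0.58070901 -0.16769426  0.22654093] [-2.22769887e+00  2.21509412e+00  3.44966220e-04] [-9.99983894e-01 -5.67421047e-03  1.18730876e-04]
```

Emit:
{"name": "jog_arm", "arguments": {
  "deltas": [
    [0,0,0,0,0,2,0.45],
    [0,0,0,0,0,2,0.45],
    [0,0,0,0,0,1.5,0.45],
    [0,0,0,0,0,0.8,0.45],
    [0,0,0,0,0,0,0.45],
    [0,0,0,0,0,0,0],
    [0,0,0,0,0,0,0],
    [0,0,0,0,0,0,0],
    [0,0,0,0,0,0,0],
    [0,0,0,0,0,0,0]
  ],
  "grip_force": 60
}}

```text
t: 47.6
tool_pos: [0.5811, -0.1683, 0.165]
tool_rot: [-2.222, 2.218, -0.004]
contact_force: [4.1, 0.9, -0.5]
opening: 0.0164
```

Emit:
{"name": "jog_arm", "arguments": {
  "deltas": [
    [0,0,-0.05,0,0,0,0],
    [0,0,-0.1,0,0,0,0],
    [0,0,-0.1,0,0,0,0],
    [0,0,-0.05,0,0,0,0],
    [0,0,0,0,0,0,0],
    [0,0,0,0,0,0,0]
  ]
}}

```text
t: 48.1
tool_pos: [0.5809, -0.1683, 0.1649]
tool_rot: [-2.528, 1.864, -0.004]
contact_force: [2.7, 1.1, 1.5]
opening: 0.0165
```

```bash
python3 look.py side s11 250 110 410 230 5
```

```text
48.15 [ 0.58093429 -0.16828839  0.16489004] [-2.52776207  1.86356474 -0.00371615] 0.016801952400840682 [3.98705212 2.24239818 1.59576782]
```

View pics/s11.png

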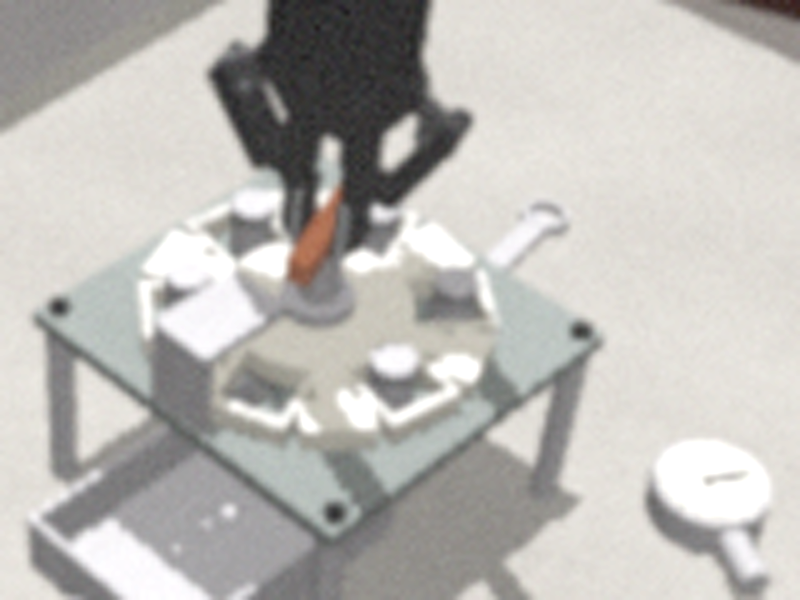

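The wheel turns with the hand. I'll go on to the first drop.

Emit:
{"name": "jog_arm", "arguments": {
  "deltas": [
    [0,0,-0.1,0,0,0,0],
    [0,0,-0.1,0,0,0,0],
    [0,0,-0.1,0,0,0,0],
    [0,0,-0.1,0,0,0,0],
    [0,0,-0.1,0,0,0,0],
    [0,0,-0.1,0,0,0,0],
    [0,0,-0.04,0,0,0,0],
    [0,0,-0.025,0,0,0,0],
    [0,0,-0.025,0,0,0,0],
    [0,0,0,0,0,0,0],
    [0,0,0,0,0,0,0],
    [0,0,0,0,0,0,0]
  ]
}}

```text
t: 49.15
tool_pos: [0.5807, -0.1685, 0.1648]
tool_rot: [3.01, -0.898, 0.003]
contact_force: [2.5, 1.4, 4.9]
opening: 0.0167
```

```bash
cat > wh.py <<'E'
from h import *
# plugs still in the wheel (side depth, tops ~.158 on the 70 mm ring) and stuff in the tray
im,d=vision.get_image('side'); P=cloud('side',d); v,u=np.indices(d.shape)
ax=np.array([.5805,-.1684]); r=np.hypot(P[...,0]-ax[0],P[...,1]-ax[1])
m=((r>.055)&(r<.09)&(P[...,2]>.151)&(P[...,2]<.165)).astype(np.uint8)
n,l,s,c=cv2.connectedComponentsWithStats(m)
for i in range(1,n):
    if s[i,4]>8:
        q=P[l==i].mean(0); print('plug top',s[i,4],q.round(3),'ang',np.degrees(np.arctan2(q[1]-ax[1],q[0]-ax[0])).round(1))
Q=P-[.5847,-.0975,0]; t=(abs(Q[...,0])<.05)&(Q[...,1]>-.075)&(Q[...,1]<.075)&(P[...,2]>.012)&(P[...,2]<.1); 
n,l,s,c=cv2.connectedComponentsWithStats(t.astype(np.uint8))
for i in range(1,n):
    if s[i,4]>15: print('in tray',s[i,4],c[i].round(0),P[l==i].mean(0).round(3),P[l==i].max(0).round(3))
o=ctrl.get_obs(); y=R.from_rotvec(o['tool_rot']).as_matrix()[:,1]; print(o['t'],'phi',np.arctan2(y[1],y[0]),o['q'][5],o['contact_force'],o['wrist_torque'])
E
python3 wh.py
```

```text
plug top 60 [ 0.567 -0.239  0.158] ang -101.0
plug top 64 [ 0.642 -0.143  0.158] ang 22.6
plug top 69 [ 0.512 -0.194  0.158] ang -159.3
in tray 103 [298. 220.] [ 0.554 -0.089  0.026] [ 0.573 -0.078  0.033]
49.2 phi -2.1506463727605847 1.7452824051267486 [3.4460303  1.07113489 4.61343196] [ 0.08021305 -0.52818191 -0.17455613]
```

One plug is in the tray. Second and third 60° steps follow.

Emit:
{"name": "jog_arm", "arguments": {
  "deltas": [
    [0,0,-0.1,0,0,0,0],
    [0,0,-0.11,0,0,0,0],
    [0,0,-0.12,0,0,0,0],
    [0,0,-0.12,0,0,0,0],
    [0,0,-0.12,0,0,0,0],
    [0,0,-0.12,0,0,0,0],
    [0,0,-0.12,0,0,0,0],
    [0,0,-0.12,0,0,0,0],
    [0,0,-0.05,0,0,0,0],
    [0,0,-0.03,0,0,0,0],
    [0,0,-0.02,0,0,0,0],
    [0,0,-0.017,0,0,0,0]
  ]
}}

```text
t: 50.2
tool_pos: [0.5807, -0.1688, 0.1648]
tool_rot: [3.054, 0.728, 0.003]
contact_force: [3.2, -0.1, 4.8]
opening: 0.0167
```

Emit:
{"name": "jog_arm", "arguments": {
  "deltas": [
    [0,0,0,0,0,0,0],
    [0,0,0,0,0,0,0],
    [0,0,0,0,0,0,0]
  ]
}}

```text
t: 50.45
tool_pos: [0.5807, -0.1688, 0.1649]
tool_rot: [3.054, 0.727, 0.003]
contact_force: [3.2, -0.9, 5.0]
opening: 0.0167
```

```bash
python3 wh.py
```

```text
plug top 13 [ 0.641 -0.209  0.159] ang -33.6
plug top 58 [ 0.567 -0.239  0.159] ang -100.8
plug top 62 [ 0.644 -0.142  0.159] ang 22.8
in tray 179 [295. 217.] [ 0.567 -0.092  0.029] [ 0.595 -0.078  0.042]
50.5 phi -1.103745357235886 0.6982959298545006 [3.07322625 0.15283458 6.3109065 ] [-0.01489872 -0.5321641  -0.16856218]
```

Emit:
{"name": "jog_arm", "arguments": {
  "deltas": [
    [0,0,-0.1,0,0,0,0],
    [0,0,-0.11,0,0,0,0],
    [0,0,-0.12,0,0,0,0],
    [0,0,-0.12,0,0,0,0],
    [0,0,-0.12,0,0,0,0],
    [0,0,-0.12,0,0,0,0],
    [0,0,-0.12,0,0,0,0],
    [0,0,-0.12,0,0,0,0],
    [0,0,-0.05,0,0,0,0],
    [0,0,-0.03,0,0,0,0],
    [0,0,-0.02,0,0,0,0],
    [0,0,-0.017,0,0,0,0]
  ]
}}

```text
t: 51.5
tool_pos: [0.581, -0.169, 0.1648]
tool_rot: [2.28, 2.156, 0.001]
contact_force: [5.0, -1.9, 6.0]
opening: 0.0169
```

Emit:
{"name": "jog_arm", "arguments": {
  "deltas": [
    [0,0,0,0,0,0,0],
    [0,0,0,0,0,0,0],
    [0,0,0,0,0,0,0]
  ]
}}

```text
t: 51.75
tool_pos: [0.581, -0.169, 0.1648]
tool_rot: [2.281, 2.156, 0.001]
contact_force: [4.5, -1.2, 5.1]
opening: 0.0169
```

```bash
python3 wh.py
```

```text
plug top 22 [ 0.641 -0.209  0.159] ang -33.9
plug top 64 [ 0.647 -0.14   0.159] ang 23.3
in tray 238 [294. 213.] [ 0.572 -0.092  0.039] [ 0.599 -0.078  0.075]
51.8 phi -0.05636024398282156 -0.3491411519160491 [ 4.44411962 -2.15814492  5.74426049] [-0.23338232 -0.83149105 -0.10569812]
```

Emit:
{"name": "jog_arm", "arguments": {
  "deltas": [
    [0,0,-0.1,0,0,0,0],
    [0,0,-0.11,0,0,0,0],
    [0,0,-0.12,0,0,0,0],
    [0,0,-0.12,0,0,0,0],
    [0,0,-0.12,0,0,0,0],
    [0,0,-0.12,0,0,0,0],
    [0,0,-0.12,0,0,0,0],
    [0,0,-0.12,0,0,0,0],
    [0,0,-0.05,0,0,0,0],
    [0,0,-0.03,0,0,0,0],
    [0,0,-0.02,0,0,0,0],
    [0,0,-0.017,0,0,0,0]
  ]
}}

```text
t: 52.8
tool_pos: [0.5813, -0.1688, 0.1649]
tool_rot: [0.896, 3.007, -0.001]
contact_force: [4.8, -1.1, 4.5]
opening: 0.0169
```

Emit:
{"name": "jog_arm", "arguments": {
  "deltas": [
    [0,0,0,0,0,0,0],
    [0,0,0,0,0,0,0],
    [0,0,0,0,0,0,0]
  ]
}}

```text
t: 53.05
tool_pos: [0.5813, -0.1688, 0.1648]
tool_rot: [0.897, 3.007, -0.001]
contact_force: [7.2, -0.9, 4.9]
opening: 0.0167
```

```bash
python3 wh.py
```

```text
plug top 62 [ 0.646 -0.14   0.159] ang 23.6
in tray 177 [295. 216.] [ 0.567 -0.093  0.029] [ 0.595 -0.078  0.043]
in tray 191 [275. 216.] [ 0.61  -0.057  0.027] [ 0.634 -0.026  0.042]
53.1 phi 0.9907060127178806 -1.3961893353112933 [ 5.76636513 -1.57434485  4.86339829] [-0.16989519 -1.07453129 -0.10023422]
```

Four have dropped and one is left.

Emit:
{"name": "jog_arm", "arguments": {
  "deltas": [
    [0,0,-0.1,0,0,0,0],
    [0,0,-0.11,0,0,0,0],
    [0,0,-0.12,0,0,0,0],
    [0,0,-0.12,0,0,0,0],
    [0,0,-0.12,0,0,0,0],
    [0,0,-0.12,0,0,0,0],
    [0,0,-0.12,0,0,0,0],
    [0,0,-0.12,0,0,0,0],
    [0,0,-0.05,0,0,0,0],
    [0,0,-0.03,0,0,0,0],
    [0,0,-0.02,0,0,0,0],
    [0,0,-0.017,0,0,0,0]
  ]
}}

```text
t: 54.1
tool_pos: [0.5813, -0.1685, 0.1648]
tool_rot: [-0.728, 3.053, -0.003]
contact_force: [6.5, 1.1, 4.8]
opening: 0.0168
```

Emit:
{"name": "jog_arm", "arguments": {
  "deltas": [
    [0,0,0,0,0,0,0],
    [0,0,0,0,0,0,0],
    [0,0,0,0,0,0,0],
    [0,0,0,0,0,0,0]
  ]
}}

```text
t: 54.43
tool_pos: [0.5813, -0.1685, 0.1648]
tool_rot: [-0.726, 3.053, -0.003]
contact_force: [5.8, 0.7, 5.7]
opening: 0.0169
```

```bash
python3 wh.py; python3 look.py side s12 220 110 380 230 5
```

```text
in tray 381 [289. 217.] [ 0.578 -0.081  0.027] [ 0.619 -0.053  0.043]
in tray 65 [268. 216.] [ 0.623 -0.042  0.025] [ 0.634 -0.029  0.032]
54.4833 phi 2.0379281346747136 -2.4432604930555657 [ 6.23400022 -0.95087874  4.98919553] [-0.04020706 -1.04377564 -0.03243398]
54.5333 [ 0.58131953 -0.16845654  0.16481098] [-7.26395736e-01  3.05313735e+00 -2.66599058e-03] 0.01668362863185441 [5.96409913 0.07609665 4.64956082]
```

View pics/s12.png

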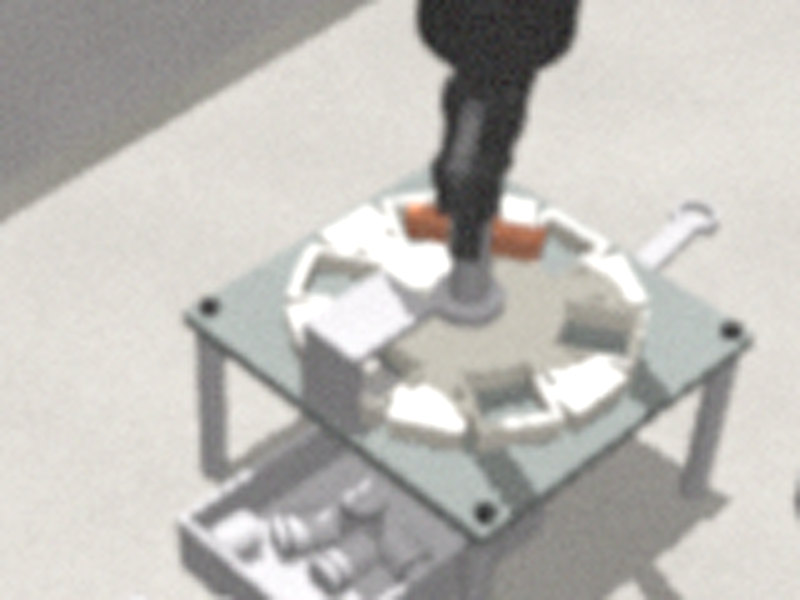

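The wheel pockets are empty, and five plugs are in the tray at about (240,535), (300,525), (365,500), (335,565) and (405,548). I'll release the bar and lift clear.

Emit:
{"name": "jog_arm", "arguments": {
  "deltas": [
    [0,0,0,0,0,0,0.4],
    [0,0,0,0,0,0,0.4],
    [0,0,0,0,0,0,0.4],
    [0,0,0,0,0,0,0.4],
    [0,0,0,0,0,-1.5,0.4],
    [0,0,0,0,0,-3,0.4],
    [0,0,0,0,0,-4,0.4],
    [0,0,0,0,0,-4,0.4],
    [0,0,0,0,0,0,0.4],
    [0,0,0,0,0,0,0.4],
    [0,0,0,0,0,0,0.4],
    [0,0,0,0,0,0,0.4]
  ]
}}

```text
t: 55.53
tool_pos: [0.579, -0.1678, 0.2863]
tool_rot: [0.726, -3.053, -0.004]
contact_force: [-0.5, -0.6, -0.5]
opening: 0.0341
```

```bash
python3 wh.py; python3 tcheck.py; python3 meas.py 2>&1 | grep coupling; python3 look.py side s13 90 110 410 400 2
```

```text
in tray 389 [290. 217.] [ 0.577 -0.082  0.026] [ 0.618 -0.054  0.041]
in tray 67 [268. 216.] [ 0.624 -0.043  0.025] [ 0.634 -0.029  0.032]
55.5833 phi 2.0379541463165514 -2.443403046953939 [ 0.73510254 -0.5488356  -0.06765548] [ 0.05245407 -0.0129413  -0.04595152]
tray 237 [ 0.5264 -0.0604  0.04  ] [0.6483 0.0508 0.04  ]
tab 121 [0.5627 0.0381 0.046 ] [0.6222 0.0504 0.046 ]
bar ((0.573000967502594, -0.17942354083061218), (0.19804419577121735, 0.19011461734771729), 89.9657974243164)
55.7333 [ 0.57941231 -0.16794586  0.28689482] [ 7.26673419e-01 -3.05389591e+00 -2.72835483e-03] 0.03393892284718056 [-0.1573004  -0.35571417 -0.69838046]
```

View pics/s13.png

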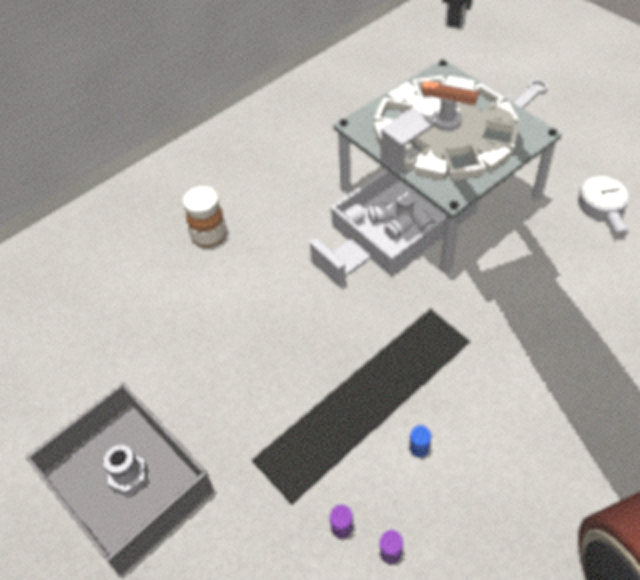

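The coupling stands in the bin at (125,470), the mat is empty and the plugs lie in the tray at about (395,215). The tray is unmoved, and the jar, gauge and spanner are in place. The last force reading is only noise, so I'll hand in.

```bash
python3 -c "
from station import ctrl
print(ctrl.finish_job())"
```

```text
the job is handed in; nothing more can be done
None
```

The job is done and handed in at about 56 s; `finish_job` gives no verdict, so the result rests on my own checks.

**What I did:** I put the coupling in the parts bin and slid the tray under the drop hole by its tab. All five plugs went upright into pockets of their own. One anticlockwise turn of the wheel, stopping at each pocket, dropped them into the tray.

**Last checks:**
- **Plugs:** Before the turn, all five were seated with tops about 158 mm above the bench (159 mm expected). Afterwards no pocket I could see held a plug, and I could make out five lying in the tray. That count is by eye, as they touch each other.
- **Tray:** It had not moved since I placed it. Its middle was within about 2 mm of the drop hole, worked out from the measured tab position.
- **Coupling:** The final side picture shows it standing in the bin.
- **Left alone:** The jar, gauge, spanner and look-alikes appear where they were in that picture.
- **Robot:** The hand was open and clear, with only noise in the force reading.

**What failed or disagreed:**
- **Fingertip height:** The fingertips sat about 12 mm above the TCP reading instead of 22 mm below it. The first grasp of the coupling therefore closed on air, and I corrected all later heights for this.
- **Final numeric checks:** The last automatic coupling check printed nothing. The last bar measurement was spoiled by the hand being in the way.

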